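# Tip the sample tubes onto the roller mixer

### The job

Load the tube roller mixer: carry the tray of sample tubes over by its bar and tip it gently, from just above the rollers, so that all three tubes roll out and settle between the rollers, one to a gap. The tubes have been wiped and weighed, so do not handle the tubes themselves, and being glass they must not drop hard. Then stand the empty tray back upright on the white mat, leaving the other things on the bench where they are.

Things in the scene. Friction and masses are not known exactly. Their poses are not given: they have to be found in the camera images.
- mixer: Tube roller mixer, switched off, fixed: six dark rollers that do not turn, parallel to its y axis, between a low end housing (-y end, top at 96 mm) and a drive housing (+y end, top at 104 mm). Origin on the bench under the middle of the roller bed, z up. 230 mm wide (x), 335 mm long. Beyond the outer rollers a tube would fall to the bench.
- mixer_bed (a point): Middle of the mixer's roller bed, level with the roller tops, 90 mm above the bench; axes as the mixer's. Rollers: 30 mm diameter, 220 mm long (y -110 to 110), axes at x = +-18, +-54, +-90 mm, 15 mm below this point. The five gaps between them, at x = -72, -36, 0, 36, 72 mm, each take one tube, whose axis then lies along y, 9 mm above this point.
- tray: Steel carrying tray, 320 g, loose, standing on the mat: a trough along its y axis, 109 mm wide (x), 146 mm long (y), ends closed. Origin: centre of its underside, z up. The floor is an arc of 120 mm radius, 7 mm above the underside in the middle, 2.5 mm thick, rising to two open long edges. The end plates' flat feet reach 30 mm either side of the middle (x).
- tray_edge (a point): Middle of the tray's open long edge on its -x side, 54.5 mm from the tray's middle and 20 mm above its underside (the +x edge is alike); axes as the tray's. The floor rises at 27 degrees here. Tubes roll out over an edge as the tray is tipped about its y axis: the first at about 26 degrees of tip, the second right behind it unless the edge is drawn back, the last by about 35.
- tray_bar (a point): Centre of the tray's black overhead carrying bar: 14 mm wide (tray x), 24 mm high, 138 mm long (tray y), 95 mm above the tray's underside; under its bottom face are 40 mm of clear space down to the tubes. Axes as the tray's. Gripped across its 14 mm.
- tube0_mid (a point): Centre of a closed amber-glass sample tube with a white screw cap flush with it, round at both ends, 30 mm diameter, 130 mm long, about 60 to 120 g, its length along this point's x axis (cap at +x). Starts lying in the tray, side by side with the other two, along the tray's y axis.
- tube1_mid (a point): Centre of a closed amber-glass sample tube with a white screw cap flush with it, round at both ends, 30 mm diameter, 130 mm long, about 60 to 120 g, its length along this point's x axis (cap at +x). Starts lying in the tray, side by side with the other two, along the tray's y axis.
- tube2_mid (a point): Centre of a closed amber-glass sample tube with a white screw cap flush with it, round at both ends, 30 mm diameter, 130 mm long, about 60 to 120 g, its length along this point's x axis (cap at +x). Starts lying in the tray, side by side with the other two, along the tray's y axis.
- mat: White bench mat, flat, 300 mm (x) by 280 mm (y), 3 mm thick, fixed; the tray stands on it. Origin: centre of its underside; z up.
- vol_flask_mid (a point): Long-necked volumetric flask of clear glass with a black stopper, 76 mm wide, 185 mm tall, standing; a bystander. This point: its centre, half-way up.
- conical_flask_mid (a point): Empty conical flask of clear glass, 82 mm wide, 126 mm tall, standing; a bystander. This point: its centre, half-way up.
- reagent_bottle_mid (a point): Green-glass reagent bottle with glass stopper, 70 mm wide, 138 mm tall, standing; a bystander. This point: its centre, half-way up.
- sample_case_mid (a point): Closed translucent plastic case with white vials in it, 90 x 150 x 52 mm; a bystander. This point: its centre, half-way up.
- weigh_bottle_mid (a point): Small lidded glass weighing bottle, 43 mm wide, 50 mm tall, standing on the mat beyond the tray (+x side of the mat); a bystander. This point: its centre, half-way up.
- cream_jar_mid (a point): White jar with a blue lid, 59 mm wide, 58 mm tall, near the robot; a bystander. This point: its centre, half-way up.
- spatula_mid (a point): Slim steel laboratory spatula, 170 mm long, 5 mm high, lying on the mat's -x side, along the mat's y; a bystander. This point: its middle.
Mind the look-alikes: they are no part of the job. What is shaped like the tray but green or red is not meant.

How it is judged:
On the way, in this order (a step that is already met when the one before it is completed fails the run):
1. the tray is lifted clear of the mat, level, with all three tubes in it (z of tray in the frame of mat above 0.04 m and angle between tray's own z axis and vertical below 0.25 rad and distance between each of tube0_mid, tube1_mid, tube2_mid and tray below 0.08 m), for 0.1 s.
2. all three tubes lie at rest in gaps between the rollers (z of tube0_mid in the frame of mixer between 0.094 and 0.1025 m and x of tube0_mid in the frame of mixer between -0.084 and 0.084 m and y of tube0_mid in the frame of mixer between -0.05 and 0.05 m and angle between the x axis of each of tube0_mid, tube1_mid, tube2_mid and the y axis of mixer, either way round below 0.12 rad and z of tube1_mid in the frame of mixer between 0.094 and 0.1025 m and x of tube1_mid in the frame of mixer between -0.084 and 0.084 m and y of tube1_mid in the frame of mixer between -0.05 and 0.05 m and z of tube2_mid in the frame of mixer between 0.094 and 0.1025 m and x of tube2_mid in the frame of mixer between -0.084 and 0.084 m and y of tube2_mid in the frame of mixer between -0.05 and 0.05 m and linear speed of each of tube0, tube1, tube2 below 0.02 m/s and angular speed of each of tube0, tube1, tube2 below 0.6 rad/s), for 0.2 s.
At the end, for the whole second after the job is handed in: The tubes rest in gaps between rollers, one to a gap: axis 94 to 102.5 mm above the bench, within 0.12 rad of the rollers, centre within 50 mm of mid-length, 84 mm across. The tray stands still, upright within 0.08 rad, on the mat, within 120 mm (mat x) and 90 mm (mat y) of its centre (all of step 2 and x of tray in the frame of mat between -0.12 and 0.12 m and y of tray in the frame of mat between -0.09 and 0.09 m and z of tray in the frame of mat between -0.004 and 0.008 m and angle between tray's own z axis and vertical below 0.08 rad and linear speed of tray below 0.02 m/s); the robot touches nothing.
It fails at once if a tube is gripped or pushed by the fingers (more than 2 N) (contact force between the fingers and tube0 above 2 N or contact force between the fingers and tube1 above 2 N or contact force between the fingers and tube2 above 2 N).
It fails at once if a glass tube is dropped hard or flung (faster than 1.0 m/s, a free drop of about 50 mm) (linear speed of any of tube0, tube1, tube2 above 1 m/s).
It fails at once if a bystander is moved by more than 40 mm (distance of any of vol_flask_mid, conical_flask_mid, reagent_bottle_mid, sample_case_mid, weigh_bottle_mid, cream_jar_mid, spatula_mid from where it was at the start of the episode above 0.04 m).
It also fails if it takes over 72 s, if anything falls off the work surface, if the arm or the gripper's body presses on something with over 40 N, if the wrist force passes 120 N, or if a joint passes its speed limit or range.

### The arm

A 6-joint arm with a two-finger parallel gripper is mounted at the origin on the work surface. World frame = base frame: x ahead of the robot, y to its left, z up, the work surface at z = 0. Lengths are in m, angles in rad, forces in N, time in s.
With the tool pointing down it reaches from about 0.35 to 0.875 m from the base axis. Payload 15.5 kg.
Tool frame: the origin (TCP) lies at the very end of the fingers, on their centre line; the grasp point (between the pads) lies 19 mm behind it; y points along the fingers, x is the direction in which the jaws open and shut, and the axes are right-handed (so a half turn about y gives the same grasp; the last joint's range is limited). The gripper opens to 85 mm and grips with 20 to 120 N. Pads are 22 mm wide; open, the fingers measure 114 mm over their backs; the gripper's body (76 mm by 85 mm) begins 54 mm behind the grasp point. The pads swing forward as they close: fully open they stand 13 mm farther back than shut.
Start: joints at [1.131, 0.494, 1.345, -0, 1.302, -0.096], TCP at [0.211, 0.588, 0.231] pointing down, gripper open.
Joint ranges: [-2.91, 2.91], [-0.82, 2.16], [0.22, 2.67], [-1.22, 4.37], [0.12, 2.79], [-3.08, 3.08]. Speed limits (rad/s): [1.89, 1.89, 2.57, 3.01, 3.01, 3.01].

### API

Orientations are given as a unit quaternion [x, y, z, w].
In Python, from cell import env gives the robot as it stands.
- The arm moves only by the tool send_rows, never from a script. Its argument "plan" is text: rows parted by semicolons, each of 7 numbers parted by spaces: the shift along the tool's x, y, z in m, then the turn, a rotation vector about the tool's x, y, z in rad, then the opening, from 0 (shut) to 1 (fully open). A call has exactly 8 rows; each row shifts and turns the commanded pose from where the row before left it, along the tool's axes as they then stand; what a row does not reach is not made up. A row lasts 1/8 s, in which the tool goes at most 62.5 mm and 10.7 degrees, less where a joint would pass 70% of its speed; a pose out of reach is approached as far as the arm can. A call with a gripper value outside its range is refused whole. The fingers move at their own pace and stop on an object; the grip force is fixed at half the most. Time passes only in rows, so rows that do not move let the fingers close, or fill a call up. It gives the time, the measured TCP pose, the force and the opening at its end, in the units of the state.
- env.read_state(): the state, without advancing time (a new reading comes with each control period).
- env.grab_frame(name): name is "scene" or "top" or "wrist"; returns a dict with "frame" (420x560x3 uint8, red, green, blue), "fx", "fy", "cx", "cy" (pixels), "extrinsics" (4x4, takes a point from camera to world coordinates). Camera axes: x right, y up, looking along -z (the intrinsics and any distortion apply to the point x, -y, -z); pixel columns grow to the right and rows downward; lengths in m; the calibration is good to about 2 mm. The wrist camera is an equidistant fisheye: a pixel r from the principal point sees the ray r / f radians off the axis. A picture is of the moment at which its call begins. There is no depth.
- env.hand_in(): hands the job in, once; it reports no verdict.
Trained networks look in a picture, given as the dict that the camera call returned (one of the last four; its "shot" number tells which), for a name from the list of things; names that differ only in an ending like _2 or _b are one class to them, and where a whole thing is asked for, a point or a joint stands for the part that bears it (a point fixed in the world has none). Each returns a list of dicts, best first, with "score" (0 to 1); they miss things now and then, are a little off and sometimes report something else, mostly with a low value. They report only what shows in the picture. A call takes as long as a camera call. They do not tell look-alikes from the thing itself.
- env.cut_out(picture, thing): "pixels" (420x560 bool, what is visible of it).
- env.spot_point(picture, thing): "xyz" ([x, y, z] in m, in world coordinates, good to about 4 mm: a listed point, or the origin of a listed thing).
The state is a dict: "clock": time; "qpos": joint angles; "joint_velocities": joint speeds; "joint_efforts": joint torques, N m; "eef_pos": TCP position; "tcp_rot": TCP orientation; "contact_force": force on the tool from outside, world axes, zero at the start; "wrist_torque": the same for the moment, N m; "grip_width": opening from 0.0 (shut) to 1.0 (fully open).
Only numpy, scipy, OpenCV 4.12 (cv2) and the standard library are available. Lean on these libraries where they do the work, as an engineer would, in place of code of your own. Each camera call takes 0.05 s, during which the arm holds its last target.

## Working session

There is one attempt and no reset: what is moved stays moved. The work goes in short steps, Python scripts to look and compute and a tool call to move; the robot and the scene stay as the last step left them, time stands still between calls to the robot, and variables do not carry over. Pictures are saved under pics/ and viewed, and the job is handed in when it is done.

Besides the shell and the picture viewer there is one more tool, called after "Request:" by a JSON object that holds its "name" and its "arguments". send_rows: Moves the arm, as the interface text tells. Its arguments: {"type":"object","properties":{"plan":{"type":"string"}},"required":["plan"]}

```bash
ls; mkdir -p pics
python3 - <<'E'
from cell import env
import cv2,numpy as np
s=env.read_state()
print({k:np.round(v,4) for k,v in s.items()})
for n in("scene","top","wrist"):
    p=env.grab_frame(n)
    cv2.imwrite(f"pics/{n}0.png",p["frame"][:,:,::-1])
    print(n,p["fx"],p["cx"],p["cy"],np.round(p["extrinsics"],3).tolist(),p["shot"])
    for t in ["mixer","mixer_bed","tray","tray_edge","tray_bar","tube0_mid","mat","vol_flask_mid","conical_flask_mid","reagent_bottle_mid","sample_case_mid","weigh_bottle_mid","cream_jar_mid","spatula_mid"]:
        print(t,[(round(float(d["score"]),2),np.round(d["xyz"],3).tolist()) for d in env.spot_point(p,t)][:5])
E
```

```text
pics
{'clock': np.float64(0.0), 'qpos': array([ 1.1315,  0.4942,  1.3462,  0.    ,  1.3025, -0.0955]), 'joint_velocities': array([ 0.0008, -0.0006, -0.0005, -0.0008, -0.0027, -0.0014]), 'joint_efforts': array([ 5.00000e-03, -8.82166e+01, -3.83866e+01,  2.00000e-04,
        1.03000e-02, -0.00000e+00]), 'eef_pos': array([0.2105, 0.5881, 0.2307]), 'tcp_rot': array([ 0.5784,  0.4067, -0.4075, -0.5779]), 'contact_force': array([ 0.9733, -0.8254, -0.7622]), 'wrist_torque': array([ 0.0289, -0.0439, -0.0552]), 'grip_width': np.float64(0.9953)}
scene 383.1433816179895 280.52421129411204 207.36276485605524 [[0.881, -0.269, 0.388, 0.897], [0.472, 0.474, -0.743, -0.682], [0.016, 0.839, 0.545, 0.675], [0.0, 0.0, 0.0, 1.0]] 1
mixer [(0.87, [0.526, 0.267, 0.005])]
mixer_bed [(0.97, [0.529, 0.269, 0.09]), (0.39, [0.594, -0.366, 0.025]), (0.36, [0.494, -0.28, 0.032])]
tray [(0.77, [0.467, -0.285, 0.0]), (0.67, [0.165, -0.319, -0.001])]
tray_edge [(0.98, [0.417, -0.284, 0.026]), (0.93, [0.206, -0.363, 0.019]), (0.69, [0.804, -0.318, 0.021]), (0.4, [0.576, 0.573, 0.028])]
tray_bar [(0.66, [0.468, -0.28
[... 1373 characters left out ...]
[(0.93, [0.769, -0.015, 0.071])]
sample_case_mid [(0.74, [0.576, 0.574, 0.028])]
weigh_bottle_mid []
cream_jar_mid [(0.75, [0.359, -0.041, 0.024])]
spatula_mid [(0.48, [0.357, -0.272, 0.008])]
wrist 325.19226210127806 278.14549383064656 208.63334344136058 [[0.337, -0.902, -0.27, 0.142], [0.942, 0.323, 0.095, 0.613], [0.001, -0.286, 0.958, 0.374], [0.0, 0.0, 0.0, 1.0]] 3
mixer []
mixer_bed []
tray []
tray_edge []
tray_bar []
tube0_mid []
mat [(0.58, [0.481, -0.273, 0.003])]
vol_flask_mid []
conical_flask_mid [(0.63, [0.481, -0.273, 0.001])]
reagent_bottle_mid []
sample_case_mid []
weigh_bottle_mid []
cream_jar_mid [(0.68, [0.355, -0.039, 0.027]), (0.58, [0.484, -0.271, 0.003])]
spatula_mid []
```

View pics/scene0.png

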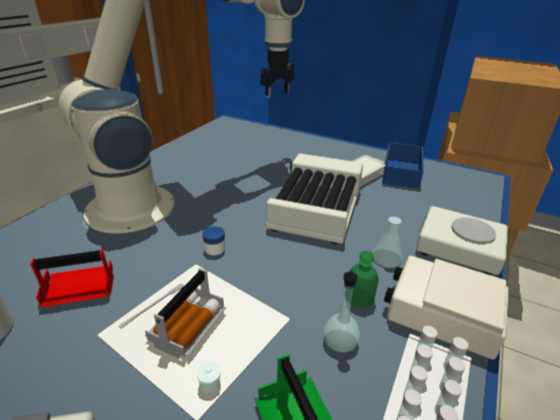

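View pics/top0.png

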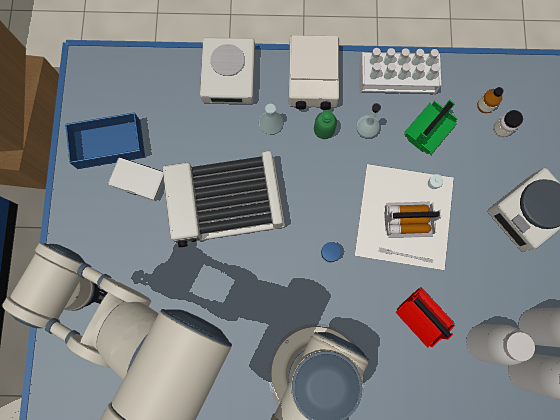

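Look-alikes in the top view are red at (425,317), green at (431,127) and grey steel holding three amber tubes on the white mat at (411,219). The steel one fits the description. I'll confirm it in a crop and measure the yaws in rectified views.

```bash
cat > h.py <<'E'
from cell import env
import cv2,numpy as np
from scipy.spatial.transform import Rotation as R
def proj(p,X):
    E=p["extrinsics"]; c=(np.atleast_2d(X)-E[:3,3])@E[:3,:3]
    return np.c_[p["cx"]+p["fx"]*c[:,0]/-c[:,2], p["cy"]+p["fy"]*c[:,1]/c[:,2]]
def rect(p,x0,x1,y0,y1,z,s=2000):
    # output: column = y decreasing, row = x decreasing (x up, y left)
    W=np.array([[x1,y1,z],[x1,y0,z],[x0,y0,z],[x0,y1,z]],float)
    w,h=(y1-y0)*s,(x1-x0)*s
    H=cv2.getPerspectiveTransform(proj(p,W).astype(np.float32),np.float32([[0,0],[w,0],[w,h],[0,h]]))
    return cv2.warpPerspective(p["frame"][:,:,::-1].copy(),H,(int(w),int(h)),flags=cv2.INTER_CUBIC)
E
python3 - <<'E'
from h import *
p=env.grab_frame("top"); print(p.keys())
np.save("pics/top_p.npy",p,allow_pickle=True)
cv2.imwrite("pics/tray1.png",rect(p,.30,.65,-.45,-.10,.107,1600))
cv2.imwrite("pics/mix1.png",rect(p,.38,.67,.05,.48,.09,1600))
print("tube spots",[(d["score"],d["xyz"]) for d in env.spot_point(p,"tube0_mid")])
for n in ("tray","mixer"):
    for d in env.cut_out(p,n): print(n,d["score"],np.array(np.nonzero(d["pixels"])).mean(1)[::-1])
E
```

```text
dict_keys(['frame', 'fx', 'fy', 'cx', 'cy', 'extrinsics', 'shot'])
tube spots [(0.93, [0.4414, -0.2844, 0.0265])]
tray 0.87 [425.178  317.9965]
tray 0.67 [411.97810219 217.9270073 ]
mixer 0.85 [222.08312285 198.7967853 ]
```

View pics/tray1.png

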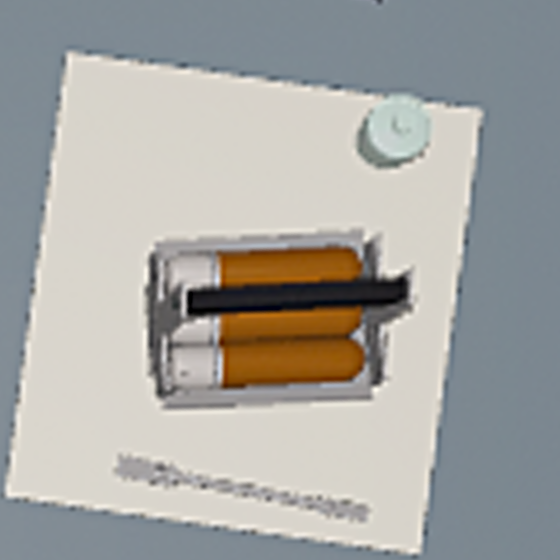

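View pics/mix1.png

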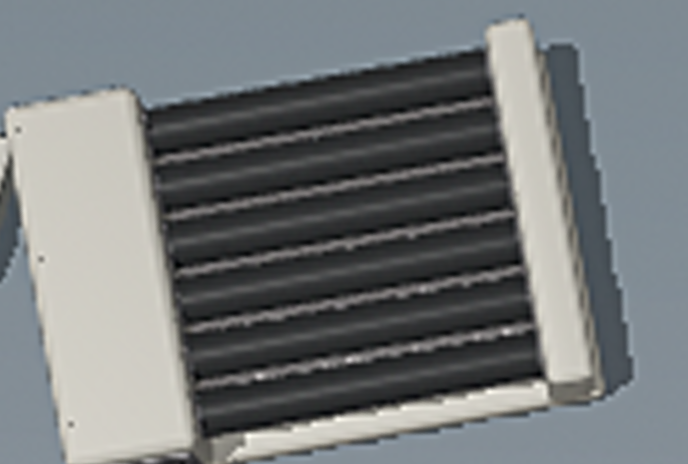

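The crop shows the grey steel tray with three amber tubes (caps at +y) on the mat, with its bar from (188,301) to (407,291). Its yaw is about +0.046. The mixer rollers have a yaw of about +0.175. I'll check the model overlays in both cameras, along with the tool axes.

```bash
cat >> h.py <<'E'
def Tz(x,y,z,yaw): 
    T=np.eye(4); T[:3,:3]=R.from_euler('z',yaw).as_matrix(); T[:3,3]=x,y,z; return T
def draw(im,p,T,A,B,col,s=1,off=(0,0)):
    for a,b in zip(A,B):
        q=proj(p,np.array([a,b])@T[:3,:3].T+T[:3,3]); q=((q-off)*s*16).astype(int)
        cv2.line(im,tuple(map(int,q[0])),tuple(map(int,q[1])),col,1,cv2.LINE_AA,4)
def over(p,Tm,Tt,box,s,fn):
    x0,y0,x1,y1=box
    im=cv2.resize(p["frame"][y0:y1,x0:x1,::-1],None,fx=s,fy=s,interpolation=cv2.INTER_CUBIC)
    A=[];B=[]
    if Tm is not None:
        for x in(-.09,-.054,-.018,.018,.054,.09): A.append([x,-.11,.09]);B.append([x,.11,.09])
        draw(im,p,Tm,A,B,(0,255,255),s,(x0,y0))
    if Tt is not None:
        c=[[-.0545,-.073,.02],[-.0545,.073,.02],[.0545,.073,.02],[.0545,-.073,.02]]
        draw(im,p,Tt,c,c[1:]+c[:1],(0,0,255),s,(x0,y0))
        c=[[-.007,-.069,.107],[-.007,.069,.107],[.007,.069,.107],[.007,-.069,.107]]
        draw(im,p,Tt,c,c[1:]+c[:1],(0,255,0),s,(x0,y0))
    cv2.imwrite(fn,im)
E
python3 - <<'E'
from h import *
s=env.read_state(); print(np.round(R.from_quat(s["tcp_rot"]).as_matrix(),3))
Tm=Tz(.526,.268,0,.175); Tt=Tz(.466,-.2845,.003,.046)
p=env.grab_frame("top")
over(p,Tm,None,(150,130,300,250),5,"pics/o1.png"); over(p,None,Tt,(350,150,470,280),4,"pics/o2.png")
p=env.grab_frame("scene")
over(p,Tm,None,(250,140,380,250),5,"pics/o3.png"); over(p,None,Tt,(90,250,300,410),3,"pics/o4.png")
a=[cv2.imread(f"pics/o{i}.png") for i in(1,3)]; print([i.shape for i in a])
E
```

```text
[[ 0.337 -0.    -0.941]
 [ 0.941 -0.     0.337]
 [-0.    -1.     0.   ]]
[(600, 750, 3), (550, 650, 3)]
```

View pics/o1.png

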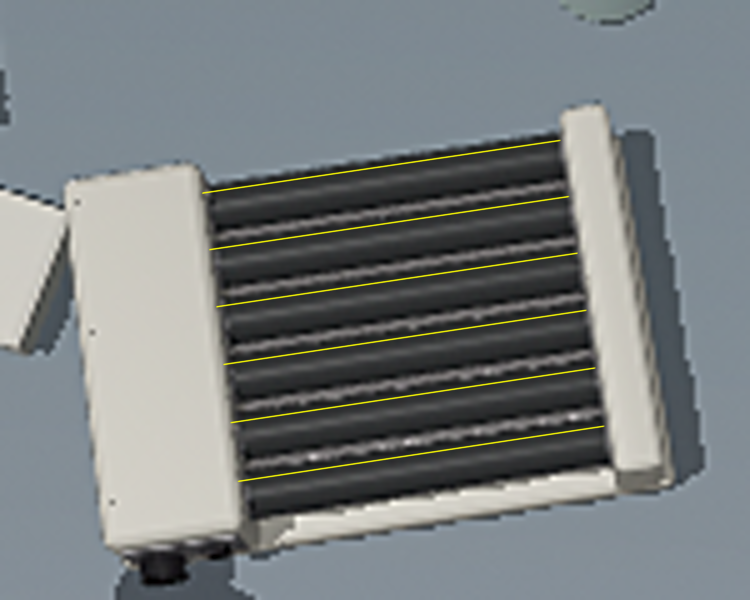

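View pics/o2.png

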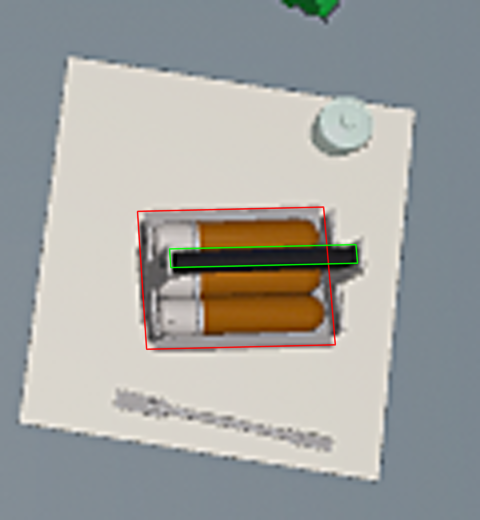

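View pics/o3.png

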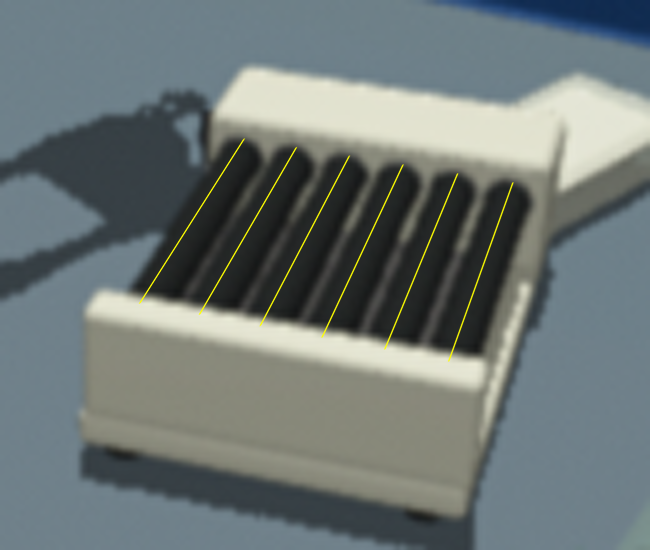

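View pics/o4.png

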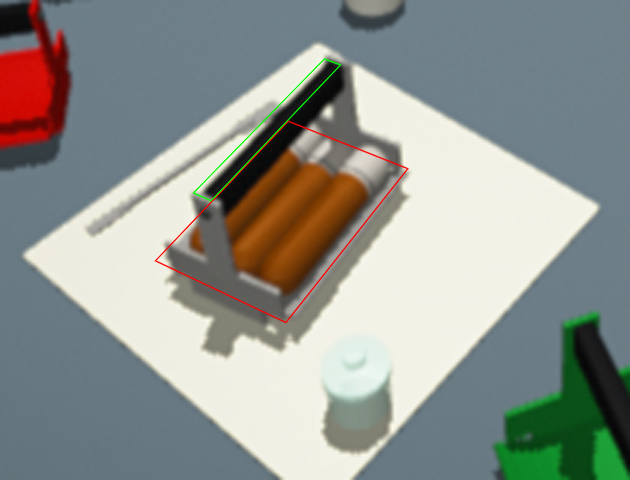

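The steel tray is confirmed. The mixer overlay suggests x is nearer 0.520 in the top view, and I'll refine that later with the held tray. Next is a row planner for the approach.

```bash
cat >> h.py <<'E'
def state():
    s=env.read_state(); T=np.eye(4); T[:3,:3]=R.from_quat(s["tcp_rot"]).as_matrix(); T[:3,3]=s["eef_pos"]; return s,T
def tool(x,y,z,head,tip=0,tiphead=None):
    # tool y down, tool x horizontal at heading; then tipped by tip about horizontal axis 90deg left of tiphead, so -tiphead edge goes down
    X=np.array([np.cos(head),np.sin(head),0]);Y=np.array([0,0,-1.]);Z=np.cross(X,Y)
    M=np.c_[X,Y,Z]
    if tip:
        th=head if tiphead is None else tiphead
        M=R.from_rotvec(-tip*np.array([-np.sin(th),np.cos(th),0])).as_matrix()@M
    T=np.eye(4);T[:3,:3]=M;T[:3,3]=x,y,z;return T
from scipy.spatial.transform import Slerp
def rows(T0,way,ns,g,dec=4):
    """way: list of poses, ns rows each; prints rows in groups of 8"""
    out=[];C=T0.copy()
    for W,n in zip(way,ns):
        S=Slerp([0,1],R.from_matrix([C[:3,:3],W[:3,:3]]));p0=C[:3,3].copy()
        for i in range(1,n+1):
            P=p0+(W[:3,3]-p0)*i/n; Rn=S(i/n).as_matrix()
            d=np.round(C[:3,:3].T@(P-C[:3,3]),dec); r=np.round(R.from_matrix(C[:3,:3].T@Rn).as_rotvec(),dec)
            C[:3,3]=C[:3,3]+C[:3,:3]@d; C[:3,:3]=C[:3,:3]@R.from_rotvec(r).as_matrix()
            out.append(' '.join('%g'%(v+0.0) for v in [*d,*r,g]))
    for i in range(0,len(out),8): print('; '.join(out[i:i+8]),'\n')
    return C
E
python3 - <<'E'
from h import *
s,T=state()
rows(T,[tool(.40,.36,.26,.80),tool(.50,.0,.26,.35),tool(.466,-.2845,.20,.046)],[8,8,8],1,3)
E
```

```text
-0.019 -0.004 -0.032 0 0.053 0 1; -0.017 -0.003 -0.033 0 0.054 0 1; -0.015 -0.004 -0.034 0 0.053 0 1; -0.014 -0.003 -0.034 0 0.053 0 1; -0.012 -0.004 -0.035 0 0.054 0 1; -0.01 -0.004 -0.036 0 0.053 0 1; -0.008 -0.003 -0.036 0 0.054 0 1; -0.005 -0.004 -0.037 0 0.053 0 1 

-0.024 0 -0.04 0 0.056 0 1; -0.021 0 -0.042 0 0.056 0 1; -0.019 0 -0.043 0 0.057 0 1; -0.016 0 -0.043 0 0.056 0 1; -0.015 0 -0.045 0 0.056 0 1; -0.011 0 -0.045 0 0.056 0 1; -0.009 0 -0.046 0 0.057 0 1; -0.006 0 -0.046 0 0.056 0 1 

-0.016 0.008 -0.032 0 0.038 0 1; -0.015 0.007 -0.033 0 0.038 0 1; -0.014 0.008 -0.033 0 0.038 0 1; -0.013 0.007 -0.033 0 0.038 0 1; -0.011 0.008 -0.034 0 0.038 0 1; -0.01 0.007 -0.035 0 0.038 0 1; -0.008 0.008 -0.035 0 0.038 0 1; -0.007 0.007 -0.035 0 0.038 0 1
```

Request:
{"name": "send_rows", "arguments": {"plan": "-0.019 -0.004 -0.032 0 0.053 0 1; -0.017 -0.003 -0.033 0 0.054 0 1; -0.015 -0.004 -0.034 0 0.053 0 1; -0.014 -0.003 -0.034 0 0.053 0 1; -0.012 -0.004 -0.035 0 0.054 0 1; -0.01 -0.004 -0.036 0 0.053 0 1; -0.008 -0.003 -0.036 0 0.054 0 1; -0.005 -0.004 -0.037 0 0.053 0 1"}}

```text
clock: 3.55
eef_pos: [0.4011, 0.3592, 0.2605]
tcp_rot: [-0.652, -0.275, 0.275, 0.652]
contact_force: [0.3, 0.3, -0.4]
grip_width: 1.001
```

Request:
{"name": "send_rows", "arguments": {"plan": "-0.024 0 -0.04 0 0.056 0 1; -0.021 0 -0.042 0 0.056 0 1; -0.019 0 -0.043 0 0.057 0 1; -0.016 0 -0.043 0 0.056 0 1; -0.015 0 -0.045 0 0.056 0 1; -0.011 0 -0.045 0 0.056 0 1; -0.009 0 -0.046 0 0.057 0 1; -0.006 0 -0.046 0 0.056 0 1"}}

```text
clock: 4.55
eef_pos: [0.5006, -0.0013, 0.2605]
tcp_rot: [0.696, 0.123, -0.122, -0.696]
contact_force: [0.3, 0.9, 0.1]
grip_width: 0.999
```

Request:
{"name": "send_rows", "arguments": {"plan": "-0.016 0.008 -0.032 0 0.038 0 1; -0.015 0.007 -0.033 0 0.038 0 1; -0.014 0.008 -0.033 0 0.038 0 1; -0.013 0.007 -0.033 0 0.038 0 1; -0.011 0.008 -0.034 0 0.038 0 1; -0.01 0.007 -0.035 0 0.038 0 1; -0.008 0.008 -0.035 0 0.038 0 1; -0.007 0.007 -0.035 0 0.038 0 1"}}

```text
clock: 5.55
eef_pos: [0.4663, -0.286, 0.2001]
tcp_rot: [0.707, 0.016, -0.016, -0.707]
contact_force: [0.1, 0.9, -0.0]
grip_width: 0.996
```

Run:
```python
from h import *
p=env.grab_frame("wrist"); cv2.imwrite("pics/w1.png",p["frame"][:,:,::-1])
np.save("pics/w1p.npy",p,allow_pickle=True)
print([(d["score"],d["xyz"]) for d in env.spot_point(p,"tray_bar")])
p=env.grab_frame("scene"); cv2.imwrite("pics/s1.png",p["frame"][:,:,::-1])
```

```text
[(0.95, [0.7706, -0.3581, 0.096]), (0.93, [0.4655, -0.2844, 0.1016]), (0.74, [0.1681, -0.3223, 0.0964]), (0.74, [0.468, -0.2814, 0.0283]), (0.29, [0.4952, -0.278, 0.0322])]
```

View pics/w1.png

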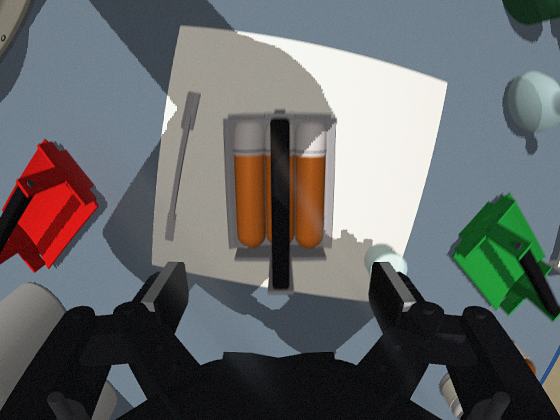

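View pics/s1.png

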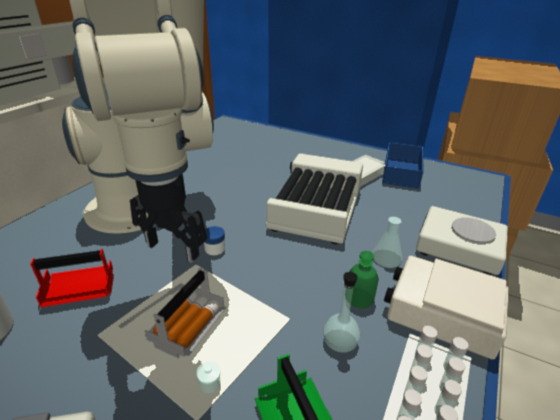

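Request:
{"name": "send_rows", "arguments": {"plan": "-0.0005 0.016 0.0015 0 0 0 1; 0 0.016 0 0 0 0 1; 0 0.016 0 0 0 0 1; 0 0.016 0 0 0 0 1; 0 0.016 0 0 0 0 1; 0 0.016 0 0 0 0 1; 0 0.015 0 0 0 0 1; 0 0.01 0 0 0 0 1"}}

```text
clock: 6.7
eef_pos: [0.4659, -0.283, 0.0784]
tcp_rot: [-0.707, -0.016, 0.016, 0.707]
contact_force: [-0.5, 1.0, -0.1]
grip_width: 0.999
```

Request:
{"name": "send_rows", "arguments": {"plan": "0 0 0 0 0 0 0.4; 0 0 0 0 0 0 0.3; 0 0 0 0 0 0 0; 0 0 0 0 0 0 0; 0 0 0 0 0 0 0; 0 0 0 0 0 0 0; 0 0 0 0 0 0 0; 0 0 0 0 0 0 0"}}

```text
clock: 7.7
eef_pos: [0.4663, -0.2835, 0.0796]
tcp_rot: [0.707, 0.017, -0.016, -0.707]
contact_force: [2.2, -0.0, 5.5]
grip_width: 0.154
```

Run:
```python
from h import *
s,T=state(); print(s["eef_pos"],s["grip_width"],s["contact_force"])
p=env.grab_frame("wrist"); cv2.imwrite("pics/w2.png",p["frame"][:,:,::-1])
p=env.grab_frame("scene"); cv2.imwrite("pics/s2.png",cv2.resize(p["frame"][180:400,60:330,::-1],None,fx=2.5,fy=2.5))
```

```text
[ 0.46631485 -0.28347953  0.07955516] 0.15429649983368435 [ 2.23098224 -0.02707755  5.49223545]
```

View pics/w2.png

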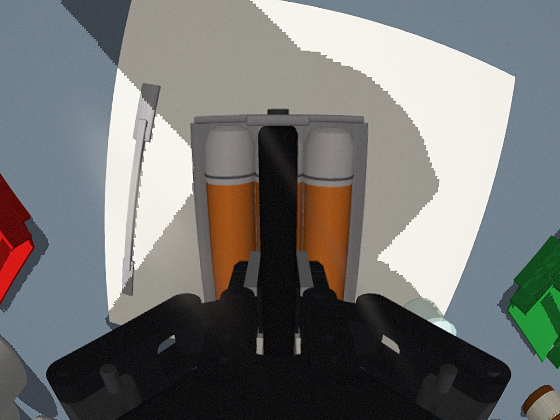

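View pics/s2.png

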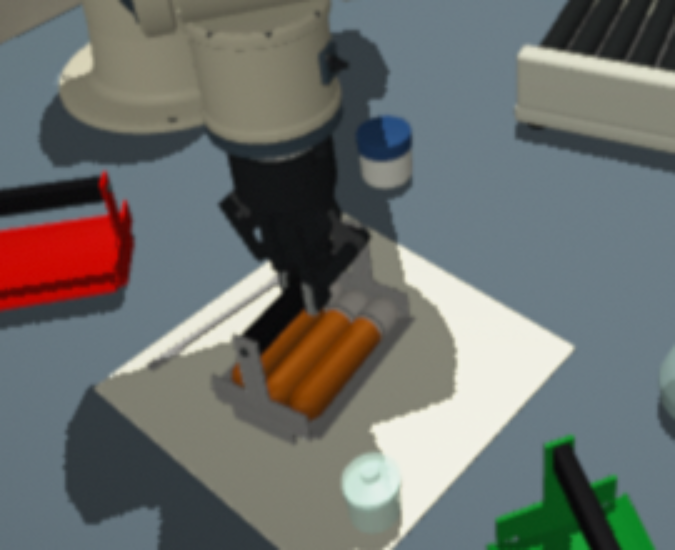

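The bar is gripped, at a width of 0.154 (about 13–14 mm). Now I'll lift gently.

Request:
{"name": "send_rows", "arguments": {"plan": "0 -0.003 0 0 0 0 0; 0 -0.006 0 0 0 0 0; 0 -0.012 0 0 0 0 0; 0 -0.018 0 0 0 0 0; 0 -0.02 0 0 0 0 0; 0 -0.02 0 0 0 0 0; 0 -0.015 0 0 0 0 0; 0 -0.006 0 0 0 0 0"}}

```text
clock: 8.8
eef_pos: [0.4662, -0.2834, 0.1803]
tcp_rot: [0.707, 0.017, -0.016, -0.707]
contact_force: [0.1, -0.4, -6.5]
grip_width: 0.152
```

Run:
```python
from h import *
s,T=state(); print(s["eef_pos"],s["grip_width"],s["contact_force"],s["wrist_torque"])
print(np.round(T[:3,:3],3), s["qpos"])
p=env.grab_frame("scene"); cv2.imwrite("pics/s3.png",cv2.resize(p["frame"][150:400,60:330,::-1],None,fx=2.4,fy=2.4))
p=env.grab_frame("wrist"); cv2.imwrite("pics/w3.png",p["frame"][:,:,::-1])
```

```text
[ 0.46615256 -0.28342223  0.18033376] 0.15231528880384315 [ 0.06906752 -0.4138829  -6.508658  ] [ 0.01530382 -0.02125735  0.05063965]
[[ 0.999  0.001 -0.046]
 [ 0.046 -0.001  0.999]
 [ 0.001 -1.    -0.001]] [-6.55746927e-01  4.40030737e-01  1.60668971e+00 -4.04641020e-06
  1.09366576e+00 -7.01740301e-01]
```

View pics/s3.png

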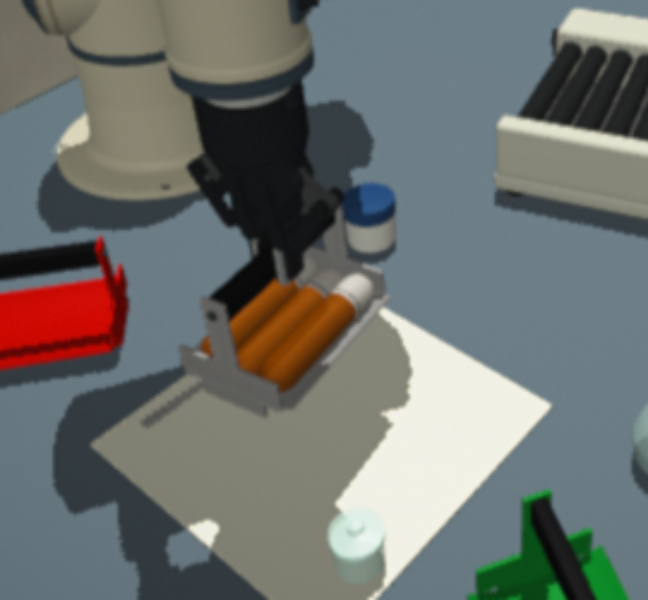

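View pics/w3.png

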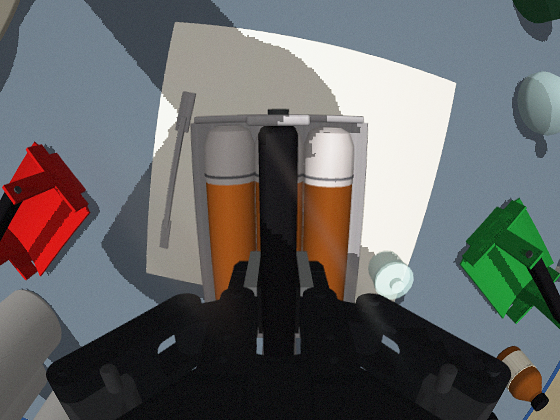

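The tray is level and holds all three tubes, with about 6.5 N of load. I'll carry it over to above the mixer with a smooth profile.

```bash
cat >> h.py <<'E'
def smooth(T0,W,n):
    S=Slerp([0,1],R.from_matrix([T0[:3,:3],W[:3,:3]])); o=[]
    for i in range(1,n+1):
        a=(1-np.cos(np.pi*i/n))/2; T=np.eye(4); T[:3,:3]=S(a).as_matrix(); T[:3,3]=T0[:3,3]+(W[:3,3]-T0[:3,3])*a; o.append(T)
    return o
E
python3 - <<'E'
from h import *
s,T=state()
rows(T,smooth(T,tool(.525,.268,.2666,.175),24),[1]*24,0,4)
E
```

```text
0.0004 -0.0004 0.0023 0 -0.0006 0 0; 0.001 -0.0011 0.007 0 -0.0016 0 0; 0.0018 -0.0018 0.0116 0 -0.0027 0 0; 0.0026 -0.0025 0.0158 0 -0.0037 0 0; 0.0032 -0.0032 0.0199 0 -0.0047 0 0; 0.0039 -0.0038 0.0236 0.0001 -0.0056 0.0001 0; 0.0047 -0.0042 0.0268 0 -0.0063 0 0; 0.0053 -0.0048 0.0297 0 -0.0071 0 0 

0.006 -0.0051 0.032 0 -0.0075 0 0; 0.0066 -0.0054 0.0337 0.0001 -0.008 0.0001 0; 0.007 -0.0055 0.0348 0 -0.0083 0 0; 0.0075 -0.0057 0.0354 0 -0.0084 0 0; 0.0078 -0.0057 0.0354 0 -0.0084 0.0001 0; 0.008 -0.0056 0.0346 0.0001 -0.0083 0 0; 0.0079 -0.0054 0.0334 0 -0.008 0 0; 0.0078 -0.0051 0.0316 0 -0.0076 0 0 

0.0075 -0.0047 0.0292 0 -0.007 0.0001 0; 0.0069 -0.0043 0.0264 0.0001 -0.0063 0 0; 0.0062 -0.0037 0.0231 0 -0.0056 0 0; 0.0053 -0.0032 0.0194 0 -0.0047 0 0; 0.0043 -0.0025 0.0155 0 -0.0037 0 0; 0.0032 -0.0018 0.0112 0 -0.0027 0 0; 0.002 -0.0011 0.0068 0 -0.0017 0 0; 0.0006 -0.0004 0.0023 0 -0.0005 0 0
```

Request:
{"name": "send_rows", "arguments": {"plan": "0.0004 -0.0004 0.0023 0 -0.0006 0 0; 0.001 -0.0011 0.007 0 -0.0016 0 0; 0.0018 -0.0018 0.0116 0 -0.0027 0 0; 0.0026 -0.0025 0.0158 0 -0.0037 0 0; 0.0032 -0.0032 0.0199 0 -0.0047 0 0; 0.0039 -0.0038 0.0236 0 -0.0056 0 0; 0.0047 -0.0042 0.0268 0 -0.0063 0 0; 0.0053 -0.0048 0.0297 0 -0.0071 0 0"}}

```text
clock: 9.9
eef_pos: [0.4806, -0.1435, 0.2015]
tcp_rot: [0.707, 0.028, -0.028, -0.707]
contact_force: [0.0, -0.6, -5.7]
grip_width: 0.157
```

Request:
{"name": "send_rows", "arguments": {"plan": "0.006 -0.0051 0.032 0 -0.0075 0 0; 0.0066 -0.0054 0.0337 0 -0.008 0 0; 0.007 -0.0055 0.0348 0 -0.0083 0 0; 0.0075 -0.0057 0.0354 0 -0.0084 0 0; 0.0078 -0.0057 0.0354 0 -0.0084 0 0; 0.008 -0.0056 0.0346 0 -0.0083 0 0; 0.0079 -0.0054 0.0334 0 -0.008 0 0; 0.0078 -0.0051 0.0316 0 -0.0076 0 0"}}

```text
clock: 10.9
eef_pos: [0.5094, 0.1324, 0.245]
tcp_rot: [-0.705, -0.051, 0.051, 0.705]
contact_force: [0.2, -0.4, -5.3]
grip_width: 0.152
```

Request:
{"name": "send_rows", "arguments": {"plan": "0.0075 -0.0047 0.0292 0 -0.007 0 0; 0.0069 -0.0043 0.0264 0 -0.0063 0 0; 0.0062 -0.0037 0.0231 0 -0.0056 0 0; 0.0053 -0.0032 0.0194 0 -0.0047 0 0; 0.0043 -0.0025 0.0155 0 -0.0037 0 0; 0.0032 -0.0018 0.0112 0 -0.0027 0 0; 0.002 -0.0011 0.0068 0 -0.0017 0 0; 0.0006 -0.0004 0.0023 0 -0.0005 0 0"}}

```text
clock: 11.9
eef_pos: [0.5249, 0.2681, 0.2662]
tcp_rot: [0.704, 0.062, -0.062, -0.704]
contact_force: [0.6, -0.3, -5.9]
grip_width: 0.154
```

Run:
```python
from h import *
s,T=state(); print(s["clock"],s["eef_pos"],s["grip_width"],s["contact_force"],s["wrist_torque"])
print(np.round(T[:3,:3],3), s["qpos"])
g=T[:3,3]; Tt=Tz(g[0],g[1],g[2]-.0766,.175); Tm=Tz(.521,.268,0,.175)
p=env.grab_frame("top"); over(p,Tm,Tt,(150,110,300,250),5,"pics/a1.png")
p=env.grab_frame("scene"); over(p,Tm,Tt,(220,60,400,250),3.2 and 3,"pics/a2.png")
p=env.grab_frame("wrist"); cv2.imwrite("pics/a3.png",p["frame"][:,:,::-1])
print([(d["score"],d["xyz"]) for d in env.spot_point(p,"mixer_bed")])
np.save("pics/a3p.npy",p,allow_pickle=True)
```

```text
11.9 [0.52490886 0.26814937 0.26621318] 0.15398952973880936 [ 0.63422927 -0.31543295 -5.88715571] [ 0.04363653 -0.04155152 -0.01739739]
[[ 0.985 -0.    -0.174]
 [ 0.174 -0.     0.985]
 [-0.    -1.    -0.   ]] [ 3.71041859e-01  4.11734629e-01  1.38785669e+00 -7.06910092e-05
  1.34219635e+00  1.96092169e-01]
[]
```

View pics/a1.png

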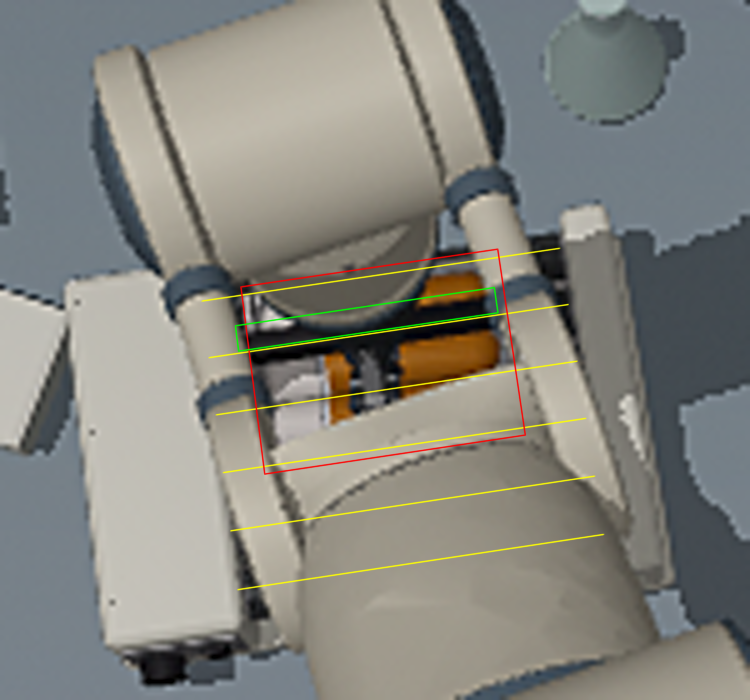

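View pics/a2.png

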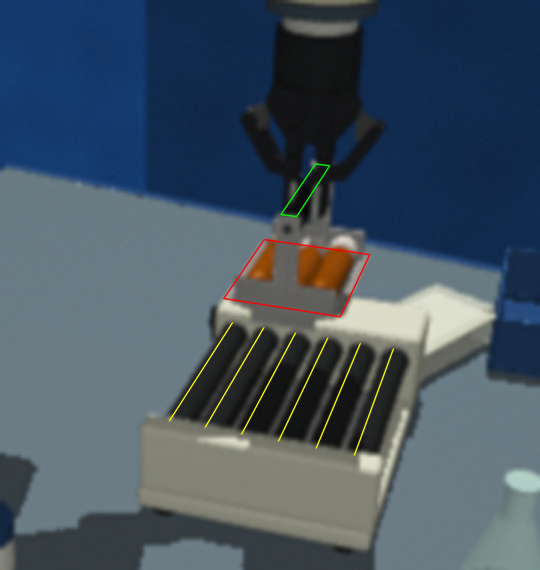

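View pics/a3.png

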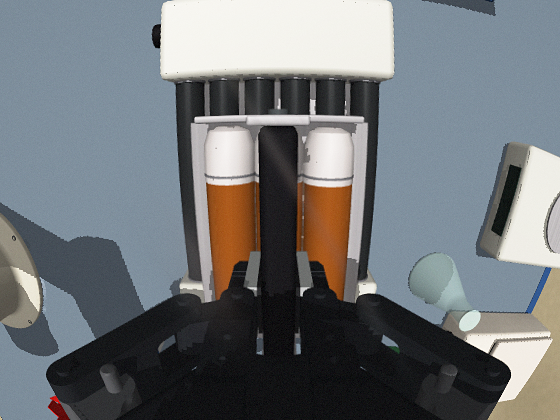

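The wrist view shows the rollers spanning columns 176–380 and the tray 194–366, both centred near column 279. So the mixer centre is about at the tool's x, with yaw matched. I'll check that numerically on the saved picture.

Run:
```python
from h import *
p=np.load("pics/a3p.npy",allow_pickle=True).item()
def fish(p,X):
    E=p["extrinsics"]; c=(np.atleast_2d(X)-E[:3,3])@E[:3,:3]; x,y,z=c[:,0],-c[:,1],-c[:,2]
    r=np.hypot(x,y); th=np.arctan2(r,z); return np.c_[p["cx"]+p["fx"]*th*x/r,p["cy"]+p["fy"]*th*y/r]
E=p["extrinsics"];print(np.round(E,3), p["fx"],p["cx"])
Tm=Tz(.525,.268,0,.175)
f=p["frame"][:,:,::-1].copy()
# row 85-100 dark transitions
for row in (90,100,110): 
    g=f[row].astype(int).sum(1); print(row,[ (c,g[c]) for c in range(165,395) if abs(g[c]-g[c-1])>60])
for x in (-.09,-.054,-.018,.018,.054,.09):
  for dx,dz in((-.015,-.015),(.015,-.015),(0,0)):
    q=np.array([[x+dx,y,.09+dz] for y in(-.11,.0,.11)])@Tm[:3,:3].T+Tm[:3,3]; print(x,dx,np.round(fish(p,q)).tolist())
    if dx==0: cv2.polylines(f,[np.int32(fish(p,np.array([[x,y,.09] for y in np.linspace(-.11,.11,20)])@Tm[:3,:3].T+Tm[:3,3]))],False,(0,255,255),1)
cv2.imwrite("pics/a4.png",cv2.resize(f[60:320,140:420],None,fx=2.2,fy=2.2))
```

```text
[[ 0.985 -0.167 -0.05   0.512]
 [ 0.174  0.944  0.281  0.34 ]
 [ 0.    -0.286  0.958  0.409]
 [ 0.     0.     0.     1.   ]] 325.19226210127806 278.14549383064656
90 [(175, np.int64(331)), (176, np.int64(117)), (204, np.int64(227)), (205, np.int64(350)), (209, np.int64(221)), (210, np.int64(65)), (238, np.int64(204)), (239, np.int64(403)), (244, np.int64(272)), (245, np.int64(127)), (274, np.int64(230)), (275, np.int64(382)), (280, np.int64(202)), (281, np.int64(56)), (310, np.int64(371)), (316, np.int64(98)), (345, np.int64(283)), (346, np.int64(359)), (350, np.int64(95)), (379, np.int64(411))]
100 [(175, np.int64(385)), (176, np.int64(143)), (204, np.int64(146)), (205, np.int64(361)), (209, np.int64(260)), (210, np.int64(84)), (239, np.int64(317)), (240, np.int64(380)), (244, np.int64(260)), (245, np.int64(141)), (274, np.int64(237)), (275, np.int64(381)), (278, np.int64(499)), (279, np.int64(658)), (280, np.int64(400)), (281, np.int64(31)), (282, np.int64(96)), (310, np.int64(599)), (311, np.int64(661)), (315, np.int64(519)), (316, np.int64(53)), (345, np.int64(273)), (346, np.int
[... 858 characters left out ...]
-0.015 [[250.0, 277.0], [247.0, 185.0], [245.0, 79.0]]
-0.018 0.015 [[275.0, 278.0], [275.0, 184.0], [275.0, 78.0]]
-0.018 0 [[262.0, 284.0], [260.0, 188.0], [259.0, 77.0]]
0.018 -0.015 [[281.0, 278.0], [281.0, 184.0], [281.0, 78.0]]
0.018 0.015 [[306.0, 277.0], [309.0, 185.0], [311.0, 79.0]]
0.018 0 [[294.0, 284.0], [296.0, 188.0], [297.0, 77.0]]
0.054 -0.015 [[312.0, 277.0], [315.0, 185.0], [317.0, 79.0]]
0.054 0.015 [[337.0, 277.0], [343.0, 185.0], [346.0, 80.0]]
0.054 0 [[326.0, 283.0], [331.0, 188.0], [334.0, 78.0]]
0.09 -0.015 [[342.0, 277.0], [348.0, 185.0], [351.0, 81.0]]
0.09 0.015 [[366.0, 276.0], [375.0, 185.0], [379.0, 83.0]]
0.09 0 [[357.0, 283.0], [365.0, 188.0], [369.0, 80.0]]
```

View pics/a4.png

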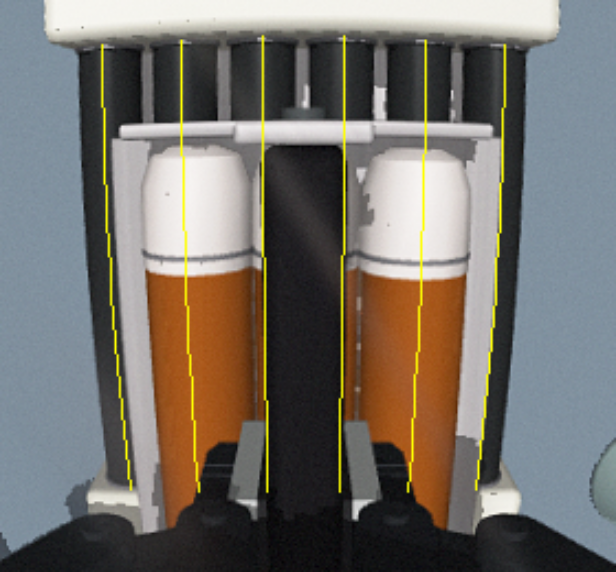

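The model matches the roller edges to about 1 mm, so the mixer is at (0.525, 0.268) with yaw 0.175. Next I tip to 20° while lowering.

```bash
cat >> h.py <<'E'
MX,MY,MYAW=.525,.268,.175
def tip(ex,th,foot=.094,my=0.,H=.0766):
    th=np.radians(th);c,s=np.cos(th),np.sin(th)
    ez=foot+.020*c-.0245*s
    rot=lambda x,z:np.array([x*c-z*s,z*c+x*s])
    o=np.array([ex,ez])-rot(-.0545,.020); t=o+rot(0,H)
    w=Tz(MX,MY,0,MYAW)@np.array([t[0],my,t[1],1])
    return tool(w[0],w[1],w[2],MYAW,th)
E
python3 - <<'E'
from h import *
s,T=state()
C=tip(-.019,18,.112)
rows(T,smooth(T,C,16)+smooth(C,tip(-.019,20,.094),8),[1]*24,0,4)
print(T[:3,3],C[:3,3])
E
```

```text
0.0001 0.0007 0 0 0 -0.003 0; 0.0005 0.002 0 0 0 -0.009 0; 0.0007 0.0034 0 0 0 -0.0145 0; 0.0008 0.0045 0 0 -0.0001 -0.0195 0; 0.0009 0.0055 0.0001 0.0001 0 -0.0239 0; 0.001 0.0063 0 0 0 -0.0272 0; 0.0008 0.0069 0 0 -0.0001 -0.0295 0; 0.0006 0.0071 0.0001 0 0 -0.0306 0 

0.0004 0.0072 0 0 0 -0.0307 0; 0.0001 0.0069 0 0.0001 -0.0001 -0.0295 0; 0 0.0064 0.0001 0 0 -0.0272 0; -0.0002 0.0056 0 0 0 -0.0238 0; -0.0002 0.0046 0 0 0 -0.0196 0; -0.0003 0.0034 0 0 -0.0001 -0.0145 0; -0.0002 0.002 0 0 0 -0.0089 0; 0 0.0007 0 0 0 -0.003 0 

-0.0003 0.0007 0 0 0 -0.0014 0; -0.0009 0.0017 0 0 0 -0.0038 0; -0.0013 0.0026 0 0 0 -0.0056 0; -0.0015 0.0031 0 0 0 -0.0067 0; -0.0016 0.0031 0 0 0 -0.0067 0; -0.0013 0.0026 0 0 0 -0.0056 0; -0.0009 0.0018 0 0 0 -0.0038 0; -0.0004 0.0006 0 0 0 -0.0014 0 

[0.52484647 0.26765402 0.26617854] [0.54010789 0.27067121 0.19412144]
```

Request:
{"name": "send_rows", "arguments": {"plan": "0.0001 0.0007 0 0 0 -0.003 0; 0.0005 0.002 0 0 0 -0.009 0; 0.0007 0.0034 0 0 0 -0.0145 0; 0.0008 0.0045 0 0 0 -0.0195 0; 0.0009 0.0055 0 0 0 -0.0239 0; 0.001 0.0063 0 0 0 -0.0272 0; 0.0008 0.0069 0 0 0 -0.0295 0; 0.0006 0.0071 0 0 0 -0.0306 0"}}

```text
clock: 13.1
eef_pos: [0.5324, 0.2694, 0.2298]
tcp_rot: [-0.697, -0.117, 0.006, 0.707]
contact_force: [0.4, -0.7, -5.5]
grip_width: 0.151
```

Request:
{"name": "send_rows", "arguments": {"plan": "0.0004 0.0072 0 0 0 -0.0307 0; 0.0001 0.0069 0 0 0 -0.0295 0; 0 0.0064 0 0 0 -0.0272 0; -0.0002 0.0056 0 0 0 -0.0238 0; -0.0002 0.0046 0 0 0 -0.0196 0; -0.0003 0.0034 0 0 0 -0.0145 0; -0.0002 0.002 0 0 0 -0.0089 0; 0 0.0007 0 0 0 -0.003 0"}}

```text
clock: 14.1
eef_pos: [0.5401, 0.2708, 0.1942]
tcp_rot: [-0.686, -0.171, -0.049, 0.705]
contact_force: [0.1, 0.1, -5.1]
grip_width: 0.161
```

```bash
cat >> h.py <<'E'
def look(k):
    s,T=state(); M=T[:3,:3]
    print("t",s["clock"],"tcp",np.round(s["eef_pos"],4),"tip",round(float(np.degrees(np.arccos(-M[2,1]))),2),"F",np.round(s["contact_force"],1),"tq",np.round(s["wrist_torque"],2),"grip",round(float(s["grip_width"]),3))
    p=env.grab_frame("scene"); a=cv2.resize(p["frame"][90:245,215:395,::-1],None,fx=3,fy=3,interpolation=cv2.INTER_CUBIC)
    cv2.imwrite(f"pics/{k}s.png",a)
    p=env.grab_frame("wrist"); cv2.imwrite(f"pics/{k}w.png",p["frame"][:,:,::-1])
    b=cv2.resize(p["frame"][40:320,130:430,::-1],None,fx=1.6,fy=1.6)
    h=max(a.shape[0],b.shape[0]); im=np.zeros((h,a.shape[1]+b.shape[1],3),np.uint8); im[:a.shape[0],:a.shape[1]]=a; im[:b.shape[0],a.shape[1]:]=b
    cv2.imwrite(f"pics/{k}.png",cv2.resize(im,None,fx=.78,fy=.78,interpolation=cv2.INTER_AREA)); return s,T
E
python3 - <<'E'
from h import *
look("t1")
E
```

```text
t 14.1 tcp [0.5401 0.2708 0.1942] tip 18.02 F [ 0.1  0.1 -5.1] tq [-0.03  0.49  0.01] grip 0.161
```

View pics/t1.png

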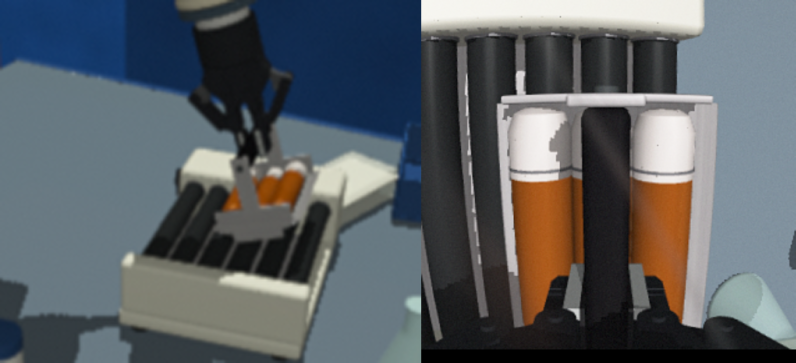

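At 18° the three tubes have barely shifted. The wrist view shows tube centres at about columns 540 and 660, all still inside the tray. I'll lower to working height.

Request:
{"name": "send_rows", "arguments": {"plan": "-0.0003 0.0007 0 0 0 -0.0014 0; -0.0009 0.0017 0 0 0 -0.0038 0; -0.0013 0.0026 0 0 0 -0.0056 0; -0.0015 0.0031 0 0 0 -0.0067 0; -0.0016 0.0031 0 0 0 -0.0067 0; -0.0013 0.0026 0 0 0 -0.0056 0; -0.0009 0.0018 0 0 0 -0.0038 0; -0.0004 0.0006 0 0 0 -0.0014 0"}}

```text
clock: 15.2
eef_pos: [0.5377, 0.2703, 0.1762]
tcp_rot: [-0.683, -0.183, -0.062, 0.704]
contact_force: [-0.7, -0.2, -5.1]
grip_width: 0.151
```

Run:
```python
from h import *
s,T=look("t2")
rows(T,[tip(-.019,23.5),tip(-.019,23.5)],[7,1],0,4)
print()
C=tip(-.019,23.5)
C=rows(C,[tip(-.019,26.5),tip(-.019,26.5),tip(-.019,21.5)],[3,3,2],0,4)
```

```text
t 15.2 tcp [0.5377 0.2703 0.1762] tip 20.02 F [-0.7 -0.2 -5.1] tq [-0.1   0.52  0.  ] grip 0.151
-0.0006 -0.0002 0 0 0 -0.0087 0; -0.0006 -0.0003 0 0 0 -0.0087 0; -0.0006 -0.0002 0 0 0 -0.0087 0; -0.0006 -0.0002 0 0 0 -0.0086 0; -0.0006 -0.0003 0 0 0 -0.0087 0; -0.0006 -0.0002 -0.0001 0 0 -0.0087 0; -0.0006 -0.0003 0 0.0001 0 -0.0087 0; 0 0 0 0 0 0 0 


-0.0012 -0.0004 0 0 0 -0.0175 0; -0.0012 -0.0005 0 0 0 -0.0174 0; -0.0013 -0.0005 0 0 0 -0.0175 0; 0 0 0 0 0 0 0; 0 0 0 0 0 0 0; 0 0 0 0 0 0 0; 0.003 0.0013 0 0 0 0.0437 0; 0.003 0.0012 0 0 0 0.0436 0
```

View pics/t2.png

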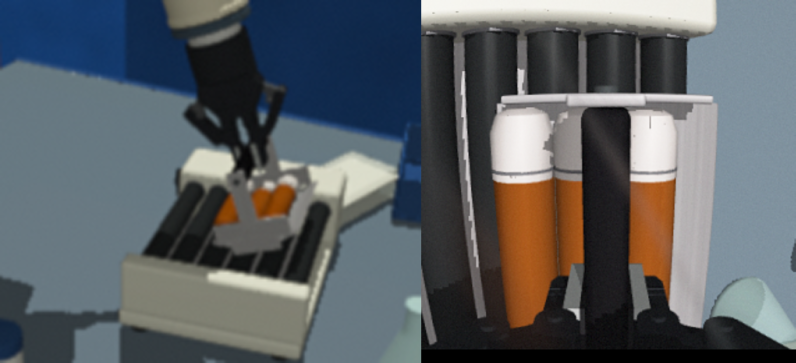

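At 20° the row of tubes has shifted about 8 mm toward the lip. I'll continue slowly.

Request:
{"name": "send_rows", "arguments": {"plan": "-0.0006 -0.0002 0 0 0 -0.0087 0; -0.0006 -0.0003 0 0 0 -0.0087 0; -0.0006 -0.0002 0 0 0 -0.0087 0; -0.0006 -0.0002 0 0 0 -0.0086 0; -0.0006 -0.0003 0 0 0 -0.0087 0; -0.0006 -0.0002 0 0 0 -0.0087 0; -0.0006 -0.0003 0 0 0 -0.0087 0; 0 0 0 0 0 0 0"}}

```text
clock: 16.3
eef_pos: [0.5331, 0.2695, 0.1763]
tcp_rot: [-0.677, -0.204, -0.083, 0.702]
contact_force: [-0.0, 0.9, -6.0]
grip_width: 0.149
```

Run:
```python
from h import *
s,T=look("t3")
```

```text
t 16.3 tcp [0.5331 0.2695 0.1763] tip 23.5 F [-0.   0.9 -6. ] tq [-0.12  0.59  0.01] grip 0.149
```

View pics/t3.png

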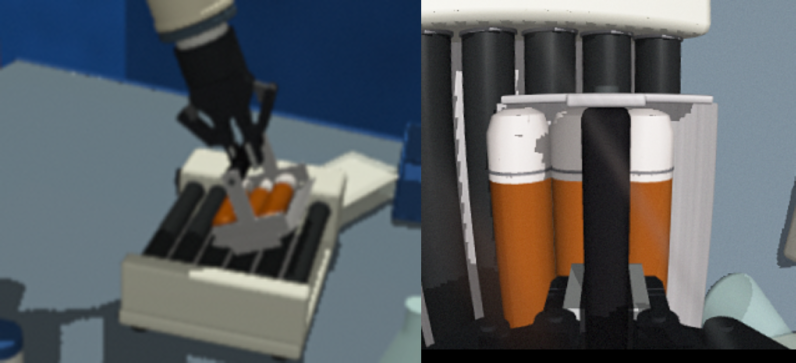

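Run:
```python
from h import *
s,T=state()
C=rows(T,[tip(-.019,26),tip(-.019,26),tip(-.019,20)],[3,3,2],0,4)
```

```text
-0.001 -0.0003 0 0 0 -0.0146 0; -0.0011 -0.0004 -0.0001 0 0 -0.0145 0; -0.001 -0.0003 0 0 0 -0.0146 0; 0 0 0 0 0 0 0; 0 0 0 0 0 0 0; 0 0 0 0 0 0 0; 0.0035 0.0016 0 0 0 0.0524 0; 0.0036 0.0013 0 0 0 0.0524 0
```

Request:
{"name": "send_rows", "arguments": {"plan": "-0.001 -0.0003 0 0 0 -0.0146 0; -0.0011 -0.0004 0 0 0 -0.0145 0; -0.001 -0.0003 0 0 0 -0.0146 0; 0 0 0 0 0 0 0; 0 0 0 0 0 0 0; 0 0 0 0 0 0 0; 0.0035 0.0016 0 0 0 0.0524 0; 0.0036 0.0013 0 0 0 0.0524 0"}}

```text
clock: 17.4
eef_pos: [0.5376, 0.2705, 0.1764]
tcp_rot: [-0.683, -0.183, -0.061, 0.705]
contact_force: [-0.4, -0.2, -3.9]
grip_width: 0.156
```

Run:
```python
from h import *
s,T=look("t4")
```

```text
t 17.4 tcp [0.5376 0.2705 0.1764] tip 19.9 F [-0.4 -0.2 -3.9] tq [-0.13  0.4  -0.03] grip 0.156
```

View pics/t4.png

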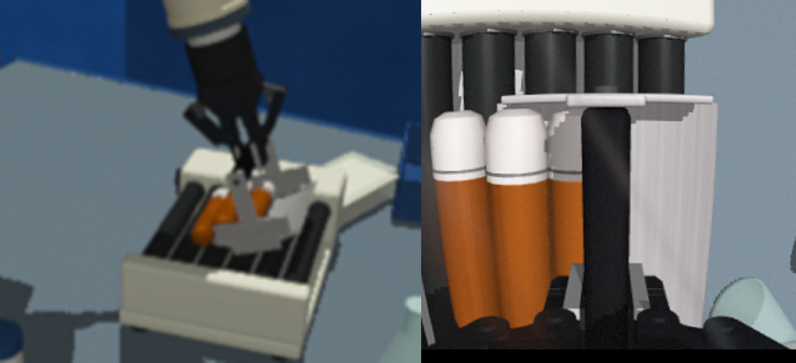

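The first tube is out (wrist column ~458), and the second waits at the lip. I'll tip back and draw the edge back one gap.

Run:
```python
from h import *
s,T=state()
A=tip(-.019,15,.096);B=tip(.017,15,.096);C=tip(.017,20,.094)
C=rows(T,smooth(T,A,4)+smooth(A,B,8)+[C],[1]*12+[4],0,4)
```

```text
0.0007 0.0001 0 -0.0001 -0.0001 0.0129 0; 0.0016 0.0003 -0.0001 -0.0001 -0.0002 0.0313 0; 0.0016 0.0001 -0.0001 -0.0002 -0.0002 0.0313 0; 0.0007 0.0001 0 0 -0.0001 0.0129 0; 0.0013 0.0004 0 0 0 0 0; 0.0038 0.001 0 0 0 0 0; 0.0056 0.0015 0 0 0 0 0; 0.0067 0.0018 0 0 0 0 0 

0.0066 0.0017 0 0 0 0 0; 0.0057 0.0016 0 0 0 0 0; 0.0038 0.001 0 0 0 0 0; 0.0013 0.0003 0 0 0 0 0; -0.0016 0 0 0 0 -0.0218 0; -0.0016 -0.0001 0 0 0 -0.0218 0; -0.0016 -0.0001 0 0 0 -0.0218 0; -0.0015 -0.0001 0 0 0 -0.0219 0
```

Request:
{"name": "send_rows", "arguments": {"plan": "0.0007 0.0001 0 0 0 0.0129 0; 0.0016 0.0003 0 0 0 0.0313 0; 0.0016 0.0001 0 0 0 0.0313 0; 0.0007 0.0001 0 0 0 0.0129 0; 0.0013 0.0004 0 0 0 0 0; 0.0038 0.001 0 0 0 0 0; 0.0056 0.0015 0 0 0 0 0; 0.0067 0.0018 0 0 0 0 0"}}

```text
clock: 18.5
eef_pos: [0.5603, 0.2743, 0.1771]
tcp_rot: [-0.69, -0.153, -0.03, 0.706]
contact_force: [-0.1, -0.4, -4.5]
grip_width: 0.147
```

Request:
{"name": "send_rows", "arguments": {"plan": "0.0066 0.0017 0 0 0 0 0; 0.0057 0.0016 0 0 0 0 0; 0.0038 0.001 0 0 0 0 0; 0.0013 0.0003 0 0 0 0 0; -0.0016 0 0 0 0 -0.0218 0; -0.0016 -0.0001 0 0 0 -0.0218 0; -0.0016 -0.0001 0 0 0 -0.0218 0; -0.0015 -0.0001 0 0 0 -0.0219 0"}}

```text
clock: 19.5
eef_pos: [0.5713, 0.2763, 0.1756]
tcp_rot: [-0.683, -0.183, -0.062, 0.704]
contact_force: [-0.1, 0.2, -5.1]
grip_width: 0.155
```

Run:
```python
from h import *
s,T=look("t5")
C=rows(T,[tip(.017,24)],[8],0,4)
```

```text
t 19.5 tcp [0.5713 0.2763 0.1756] tip 20.02 F [-0.1  0.2 -5.1] tq [-0.08  0.51  0.02] grip 0.155
-0.0004 -0.0002 0 0 0 -0.0087 0; -0.0003 -0.0002 0 0 0 -0.0087 0; -0.0004 -0.0002 0 0 0 -0.0086 0; -0.0003 -0.0002 -0.0001 0 0 -0.0087 0; -0.0004 -0.0003 0 0 0 -0.0087 0; -0.0003 -0.0002 0 0 0 -0.0087 0; -0.0004 -0.0002 0 -0.0001 0 -0.0087 0; -0.0003 -0.0002 0 0 0.0001 -0.0087 0
```

View pics/t5.png

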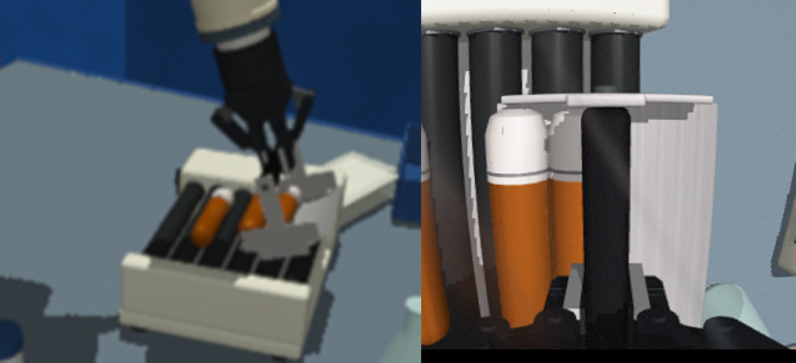

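Tube 1 lies in its gap, with tubes 2 and 3 in the tray. Now I pulse-tip for tube 2.

Run:
```python
from h import *
s,T=state()
C=rows(T,[tip(.017,24.5),tip(.017,24.5),tip(.017,19)],[4,2,2],0,4)
```

```text
-0.0007 -0.0005 0 0 0.0001 -0.0199 0; -0.0007 -0.0005 0 0 0.0001 -0.0199 0; -0.0008 -0.0005 -0.0001 0.0001 0.0001 -0.0198 0; -0.0007 -0.0005 0 0 0 -0.0199 0; 0 0 0 0 0 0 0; 0 0 0 0 0 0 0; 0.0032 0.0014 0 0 0 0.048 0; 0.0033 0.0013 0 0 0 0.048 0
```

Request:
{"name": "send_rows", "arguments": {"plan": "-0.0007 -0.0005 0 0 0 -0.0199 0; -0.0007 -0.0005 0 0 0 -0.0199 0; -0.0008 -0.0005 0 0 0 -0.0198 0; -0.0007 -0.0005 0 0 0 -0.0199 0; 0 0 0 0 0 0 0; 0 0 0 0 0 0 0; 0.0032 0.0014 0 0 0 0.048 0; 0.0033 0.0013 0 0 0 0.048 0"}}

```text
clock: 20.6
eef_pos: [0.5753, 0.2771, 0.1766]
tcp_rot: [-0.685, -0.177, -0.055, 0.705]
contact_force: [-0.3, -0.0, -4.6]
grip_width: 0.157
```

Run:
```python
from h import *
s,T=look("t6")
C=rows(T,[tip(.017,26.5),tip(.017,26.5),tip(.017,20)],[4,2,2],0,4)
```

```text
t 20.6 tcp [0.5753 0.2771 0.1766] tip 18.91 F [-0.3 -0.  -4.6] tq [-0.05  0.38 -0.04] grip 0.157
-0.0026 -0.0007 -0.0001 -0.0001 0 -0.0331 0; -0.0025 -0.0008 0 -0.0001 0.0001 -0.0331 0; -0.0025 -0.0009 -0.0001 0 0 -0.0331 0; -0.0025 -0.0009 0 -0.0001 0 -0.0331 0; 0 0 0 0 0 0 0; 0 0 0 0 0 0 0; 0.0038 0.0017 0 0 0 0.0567 0; 0.0039 0.0015 0 0 0 0.0567 0
```

View pics/t6.png

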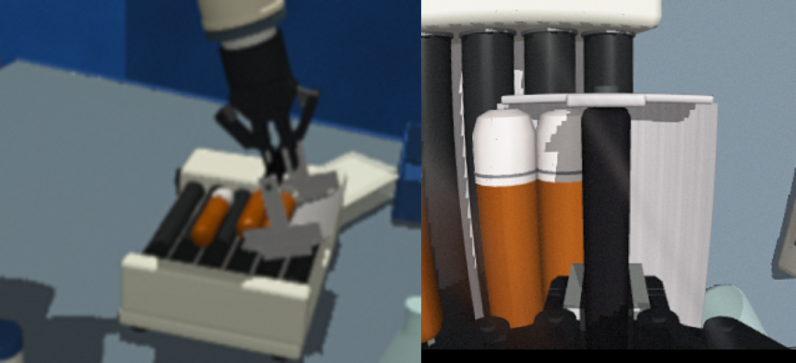

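Request:
{"name": "send_rows", "arguments": {"plan": "-0.0026 -0.0007 0 0 0 -0.0331 0; -0.0025 -0.0008 0 0 0 -0.0331 0; -0.0025 -0.0009 0 0 0 -0.0331 0; -0.0025 -0.0009 0 0 0 -0.0331 0; 0 0 0 0 0 0 0; 0 0 0 0 0 0 0; 0.0038 0.0017 0 0 0 0.0567 0; 0.0039 0.0015 0 0 0 0.0567 0"}}

```text
clock: 21.7
eef_pos: [0.5732, 0.2768, 0.1764]
tcp_rot: [-0.683, -0.183, -0.061, 0.705]
contact_force: [0.5, -0.4, -3.7]
grip_width: 0.153
```

Run:
```python
from h import *
s,T=look("t7")
C=rows(T,[tip(.017,28),tip(.017,28),tip(.017,20)],[4,2,2],0,4)
```

```text
t 21.7 tcp [0.5732 0.2768 0.1764] tip 19.99 F [ 0.5 -0.4 -3.7] tq [-0.09  0.35 -0.05] grip 0.153
-0.0025 -0.0007 -0.0001 -0.0002 0 -0.0349 0; -0.0025 -0.0008 -0.0001 -0.0002 0 -0.035 0; -0.0025 -0.0009 0 -0.0001 0.0001 -0.0349 0; -0.0024 -0.001 -0.0001 -0.0002 0 -0.035 0; 0 0 0 0 0 0 0; 0 0 0 0 0 0 0; 0.0047 0.0022 0 0 0 0.0698 0; 0.0047 0.0018 0 0 0 0.0699 0
```

View pics/t7.png

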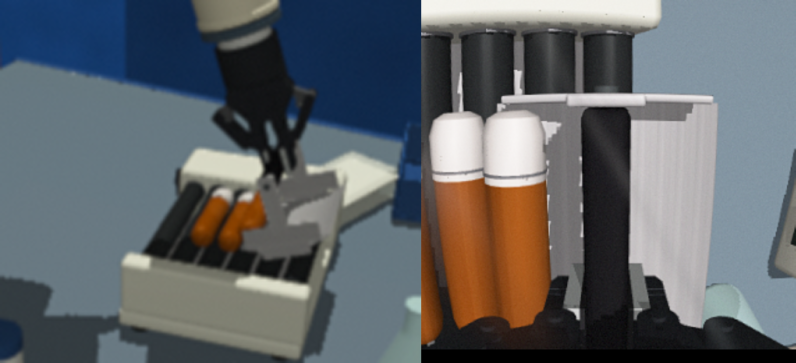

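Tube 2 is out into the next gap, and tube 3 is at the lip in the tray. Again I tip back and draw the edge back one gap.

Run:
```python
from h import *
s,T=state()
A=tip(.017,15,.096);B=tip(.053,15,.096);C=tip(.053,20,.094)
C=rows(T,smooth(T,A,4)+smooth(A,B,8)+[C],[1]*12+[4],0,4)
```

```text
0.0006 0.0001 0 -0.0001 -0.0001 0.0132 0; 0.0016 0.0002 -0.0001 -0.0002 -0.0002 0.0319 0; 0.0015 0.0002 -0.0001 -0.0003 -0.0003 0.0319 0; 0.0007 0.0001 0 0 -0.0001 0.0132 0; 0.0013 0.0004 0 0 0 0 0; 0.0037 0.001 0 0 0 0 0; 0.0057 0.0015 0 0 0 0 0; 0.0066 0.0018 0 0 0 0 0 

0.0067 0.0017 0 0 0 0 0; 0.0056 0.0016 0 0 0 0 0; 0.0038 0.001 0 0 0 0 0; 0.0013 0.0003 0 0 0 0 0; -0.0016 0 0 0 0 -0.0218 0; -0.0015 -0.0001 0 0 0 -0.0218 0; -0.0016 -0.0001 0 0 0 -0.0218 0; -0.0016 -0.0001 0 0 0 -0.0219 0
```

Request:
{"name": "send_rows", "arguments": {"plan": "0.0006 0.0001 0 0 0 0.0132 0; 0.0016 0.0002 0 0 0 0.0319 0; 0.0015 0.0002 0 0 0 0.0319 0; 0.0007 0.0001 0 0 0 0.0132 0; 0.0013 0.0004 0 0 0 0 0; 0.0037 0.001 0 0 0 0 0; 0.0057 0.0015 0 0 0 0 0; 0.0066 0.0018 0 0 0 0 0"}}

```text
clock: 22.8
eef_pos: [0.5953, 0.2805, 0.1768]
tcp_rot: [-0.69, -0.153, -0.03, 0.706]
contact_force: [0.0, -0.4, -3.7]
grip_width: 0.157
```

Request:
{"name": "send_rows", "arguments": {"plan": "0.0067 0.0017 0 0 0 0 0; 0.0056 0.0016 0 0 0 0 0; 0.0038 0.001 0 0 0 0 0; 0.0013 0.0003 0 0 0 0 0; -0.0016 0 0 0 0 -0.0218 0; -0.0015 -0.0001 0 0 0 -0.0218 0; -0.0016 -0.0001 0 0 0 -0.0218 0; -0.0016 -0.0001 0 0 0 -0.0219 0"}}

```text
clock: 23.8
eef_pos: [0.6062, 0.2825, 0.1754]
tcp_rot: [-0.683, -0.183, -0.061, 0.704]
contact_force: [0.2, 0.9, -3.2]
grip_width: 0.155
```

Run:
```python
from h import *
s,T=look("t8")
C=rows(T,[tip(.053,27),tip(.053,27)],[6,2],0,4)
C=rows(C,[tip(.053,33),tip(.053,33)],[6,2],0,4)
```

```text
t 23.8 tcp [0.6062 0.2825 0.1754] tip 20.0 F [ 0.2  0.9 -3.2] tq [-0.09  0.37  0.01] grip 0.155
-0.001 -0.0005 0 0 0 -0.0204 0; -0.001 -0.0004 0 0 0.0001 -0.0203 0; -0.001 -0.0005 -0.0001 0 0 -0.0204 0; -0.001 -0.0006 0 0 0 -0.0204 0; -0.001 -0.0005 0 0 0 -0.0203 0; -0.0009 -0.0005 0 -0.0001 0.0001 -0.0204 0; 0 0 0 0 0 0 0; 0 0 0 0 0 0 0 

-0.0013 -0.0004 0 0 0 -0.0175 0; -0.0013 -0.0005 0 0 0 -0.0174 0; -0.0012 -0.0004 0 0 0 -0.0175 0; -0.0013 -0.0005 0 0 0 -0.0174 0; -0.0012 -0.0005 0 0 0 -0.0175 0; -0.0013 -0.0006 0 0 0 -0.0174 0; 0 0 0 0 0 0 0; 0 0 0 0 0 0 0
```

View pics/t8.png

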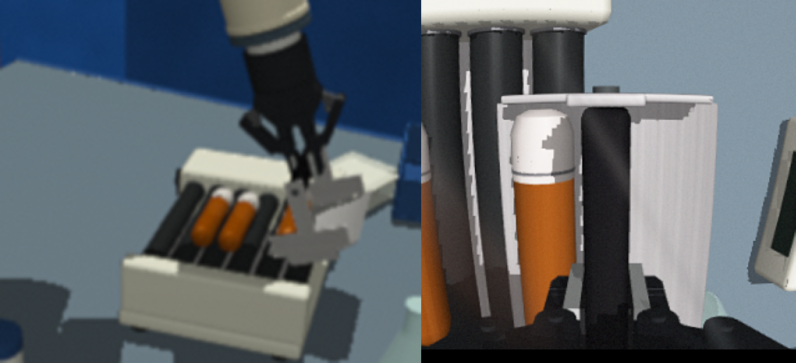

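Request:
{"name": "send_rows", "arguments": {"plan": "-0.001 -0.0005 0 0 0 -0.0204 0; -0.001 -0.0004 0 0 0 -0.0203 0; -0.001 -0.0005 0 0 0 -0.0204 0; -0.001 -0.0006 0 0 0 -0.0204 0; -0.001 -0.0005 0 0 0 -0.0203 0; -0.0009 -0.0005 0 0 0 -0.0204 0; 0 0 0 0 0 0 0; 0 0 0 0 0 0 0"}}

```text
clock: 24.9
eef_pos: [0.6002, 0.2814, 0.176]
tcp_rot: [-0.671, -0.224, -0.104, 0.699]
contact_force: [-0.1, 0.5, -2.8]
grip_width: 0.16
```

Run:
```python
from h import *
s,T=look("t9")
C=rows(T,[tip(.053,29.5)],[8],0,4)
```

```text
t 24.9 tcp [0.6002 0.2814 0.176 ] tip 26.93 F [-0.1  0.5 -2.8] tq [-0.11  0.51 -0.07] grip 0.16
-0.0005 -0.0002 0 0 0 -0.0056 0; -0.0004 -0.0001 0 0 0 -0.0056 0; -0.0005 -0.0002 0 0 0 -0.0056 0; -0.0004 -0.0002 -0.0001 0 0 -0.0057 0; -0.0005 -0.0001 0 0 0 -0.0056 0; -0.0004 -0.0002 0 0 0 -0.0056 0; -0.0005 -0.0002 0 0 0 -0.0056 0; -0.0004 -0.0002 0 0 0 -0.0056 0
```

View pics/t9.png

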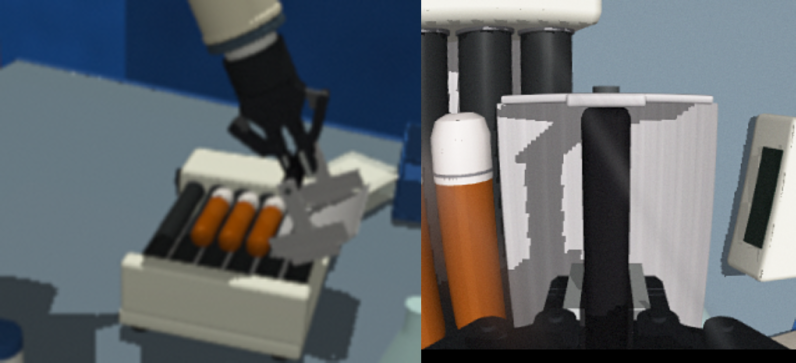

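All three tubes lie in adjacent gaps and the tray is empty. I'll lift away and level out.

Run:
```python
from h import *
s,T=state()
A=tip(.063,27,.099);B=tip(.068,24,.16); L=tool(.57,.275,.30,.175); U=tool(.4663,-.2835,.20,.046)
C=rows(T,[A]+smooth(A,B,7),[2]+[1]*7 if 0 else [1]*8,0,4)
C=rows(C,smooth(C,L,8)+smooth(L,U,24),[1]*32,0,3)
```

```text
0.0106 -0.0001 -0.0001 -0.0001 -0.0001 -0.0012 0; 0.0018 -0.0025 0 0 0 0.0026 0; 0.0049 -0.0071 0 0 0 0.0072 0; 0.0071 -0.0102 0 0 0 0.0105 0; 0.0077 -0.0114 0 0 0 0.0117 0; 0.0068 -0.0104 0 0 0 0.0105 0; 0.0047 -0.0072 0 0 0 0.0073 0; 0.0016 -0.0026 0 0 0 0.0025 0 

-0.001 -0.003 0 0 0 0.016 0; -0.002 -0.008 0 0 0 0.045 0; -0.004 -0.011 0 0 0 0.068 0; -0.006 -0.013 0 0 0 0.08 0; -0.007 -0.013 -0.001 0 0 0.081 0; -0.007 -0.011 0 0 0 0.068 0; -0.005 -0.006 0 0 0 0.045 0; -0.002 -0.002 0 0 0 0.016 0 

-0.001 0 -0.002 0 0.001 0 0; -0.002 0.001 -0.007 0 0.001 0 0; -0.004 0.002 -0.011 0 0.003 0 0; -0.006 0.003 -0.016 0 0.004 0 0; -0.007 0.004 -0.019 0 0.004 0 0; -0.008 0.004 -0.023 0 0.006 0 0; -0.01 0.005 -0.026 0 0.006 0 0; -0.01 0.006 -0.03 0 0.007 0 0 

-0.01 0.006 -0.031 0 0.008 0 0; -0.011 0.006 -0.034 0 0.008 0 0; -0.012 0.006 -0.034 0 0.008 0 0; -0.011 0.007 -0.036 0 0.008 0 0; -0.01 0.006 -0.035 0 0.009 0 0; -0.011 0.007 -0.035 0 0.008 0 0; -0.009 0.006 -0.034 0 0.008 0 0; -0.009 0.006 -0.032 0 0.008 0 0 

-0.008 0.005 -0.03 0 0.007 0 0; -0.007 0.005 -0.027 0 0.006 0 0; -0.006 0.004 -0.024 0 0.006 0 0; -0.005 0.004 -0.02 0 0.004 0 0; -0.004 0.003 -0.016 0 0.004 0 0; -0.003 0.002 -0.011 0 0.003 0 0; -0.001 0.001 -0.007 0 0.001 0 0; -0.001 0.001 -0.003 0 0.001 0 0
```

Request:
{"name": "send_rows", "arguments": {"plan": "0.0106 -0.0001 0 0 0 -0.0012 0; 0.0018 -0.0025 0 0 0 0.0026 0; 0.0049 -0.0071 0 0 0 0.0072 0; 0.0071 -0.0102 0 0 0 0.0105 0; 0.0077 -0.0114 0 0 0 0.0117 0; 0.0068 -0.0104 0 0 0 0.0105 0; 0.0047 -0.0072 0 0 0 0.0073 0; 0.0016 -0.0026 0 0 0 0.0025 0"}}

```text
clock: 26.0
eef_pos: [0.6183, 0.2846, 0.2428]
tcp_rot: [-0.676, -0.207, -0.086, 0.702]
contact_force: [-0.7, 0.4, -3.2]
grip_width: 0.152
```

Request:
{"name": "send_rows", "arguments": {"plan": "-0.001 -0.003 0 0 0 0.016 0; -0.002 -0.008 0 0 0 0.045 0; -0.004 -0.011 0 0 0 0.068 0; -0.006 -0.013 0 0 0 0.08 0; -0.007 -0.013 0 0 0 0.081 0; -0.007 -0.011 0 0 0 0.068 0; -0.005 -0.006 0 0 0 0.045 0; -0.002 -0.002 0 0 0 0.016 0"}}

```text
clock: 27.0
eef_pos: [0.5694, 0.276, 0.2994]
tcp_rot: [0.704, 0.061, -0.062, -0.704]
contact_force: [1.1, -0.6, -4.1]
grip_width: 0.151
```

Run:
```python
from h import *
s,T=look("t10"); print(np.round(T[:3,:3],3))
```

```text
t 27.0 tcp [0.5694 0.276  0.2994] tip 0.07 F [ 1.1 -0.6 -4.1] tq [ 0.05 -0.05 -0.01] grip 0.151
[[ 0.985 -0.001 -0.174]
 [ 0.174 -0.     0.985]
 [-0.001 -1.     0.   ]]
```

View pics/t10.png

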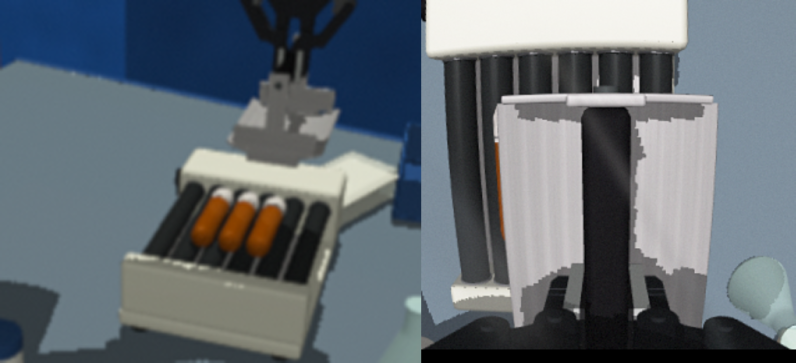

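The tubes sit in gaps -36, 0 and +36, and the tray is empty and level. I'll carry it back to the mat.

Request:
{"name": "send_rows", "arguments": {"plan": "-0.001 0 -0.002 0 0.001 0 0; -0.002 0.001 -0.007 0 0.001 0 0; -0.004 0.002 -0.011 0 0.003 0 0; -0.006 0.003 -0.016 0 0.004 0 0; -0.007 0.004 -0.019 0 0.004 0 0; -0.008 0.004 -0.023 0 0.006 0 0; -0.01 0.005 -0.026 0 0.006 0 0; -0.01 0.006 -0.03 0 0.007 0 0"}}

```text
clock: 28.1
eef_pos: [0.5428, 0.1342, 0.2743]
tcp_rot: [0.705, 0.05, -0.05, -0.705]
contact_force: [1.1, -0.8, -3.4]
grip_width: 0.151
```

Request:
{"name": "send_rows", "arguments": {"plan": "-0.01 0.006 -0.031 0 0.008 0 0; -0.011 0.006 -0.034 0 0.008 0 0; -0.012 0.006 -0.034 0 0.008 0 0; -0.011 0.007 -0.036 0 0.008 0 0; -0.01 0.006 -0.035 0 0.009 0 0; -0.011 0.007 -0.035 0 0.008 0 0; -0.009 0.006 -0.034 0 0.008 0 0; -0.009 0.006 -0.032 0 0.008 0 0"}}

```text
clock: 29.1
eef_pos: [0.4908, -0.1447, 0.2244]
tcp_rot: [0.707, 0.027, -0.027, -0.706]
contact_force: [0.6, -0.9, -2.9]
grip_width: 0.156
```

Request:
{"name": "send_rows", "arguments": {"plan": "-0.008 0.005 -0.03 0 0.007 0 0; -0.007 0.005 -0.027 0 0.006 0 0; -0.006 0.004 -0.024 0 0.006 0 0; -0.005 0.004 -0.02 0 0.004 0 0; -0.004 0.003 -0.016 0 0.004 0 0; -0.003 0.002 -0.011 0 0.003 0 0; -0.001 0.001 -0.007 0 0.001 0 0; -0.001 0.001 -0.003 0 0.001 0 0"}}

```text
clock: 30.1
eef_pos: [0.4661, -0.2829, 0.1996]
tcp_rot: [0.707, 0.016, -0.016, -0.707]
contact_force: [0.4, 0.5, -2.7]
grip_width: 0.153
```

Run:
```python
from h import *
s,T=state(); print(np.round(T,4))
W=tool(.4663,-.2835,.082,.046)
C=rows(T,smooth(T,W,16),[1]*16,0,4)
p=env.grab_frame("wrist"); cv2.imwrite("pics/b1.png",p["frame"][:,:,::-1])
```

```text
[[ 9.989e-01 -1.000e-04 -4.610e-02  4.661e-01]
 [ 4.610e-02 -1.000e-04  9.989e-01 -2.829e-01]
 [-1.000e-04 -1.000e+00 -1.000e-04  1.996e-01]
 [ 0.000e+00  0.000e+00  0.000e+00  1.000e+00]]
0 0.0011 0 0 0 0 0; 0 0.0034 0 0 0 0 0; 0 0.0054 -0.0001 0 0 0 0; 0 0.0073 0 0 0 0 0; 0 0.0089 0 0 0 0 0; 0.0001 0.0102 -0.0001 0 0 0 0; 0 0.011 0 0 0 -0.0001 0; 0 0.0115 -0.0001 0 0 0 0 

0 0.0115 -0.0001 0 0.0001 0 0; 0.0001 0.011 0 0 0 0 0; 0 0.0101 -0.0001 0.0001 0 0 0; 0 0.009 0 0 0 0 0; 0 0.0073 0 0 0 0 0; 0 0.0054 -0.0001 0 0 0 0; 0 0.0033 0 0 0 0 0; 0 0.0012 0 0 0 0 0
```

View pics/b1.png

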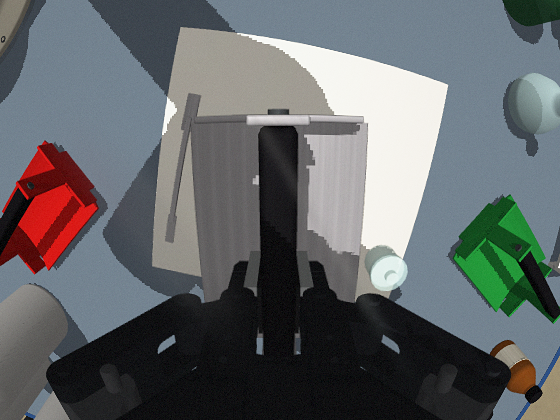

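The tray is over its original spot. The spatula (182,170) and weighing bottle (387,268) are clear of it, so I lower.

Request:
{"name": "send_rows", "arguments": {"plan": "0 0.0011 0 0 0 0 0; 0 0.0034 0 0 0 0 0; 0 0.0054 0 0 0 0 0; 0 0.0073 0 0 0 0 0; 0 0.0089 0 0 0 0 0; 0 0.0102 0 0 0 0 0; 0 0.011 0 0 0 0 0; 0 0.0115 0 0 0 0 0"}}

```text
clock: 31.15
eef_pos: [0.4659, -0.2828, 0.1399]
tcp_rot: [-0.707, -0.016, 0.016, 0.707]
contact_force: [0.6, -1.0, -2.4]
grip_width: 0.154
```

Request:
{"name": "send_rows", "arguments": {"plan": "0 0.0115 0 0 0 0 0; 0 0.011 0 0 0 0 0; 0 0.0101 0 0 0 0 0; 0 0.009 0 0 0 0 0; 0 0.0073 0 0 0 0 0; 0 0.0054 0 0 0 0 0; 0 0.0033 0 0 0 0 0; 0 0.0012 0 0 0 0 0"}}

```text
clock: 32.15
eef_pos: [0.4659, -0.2828, 0.0819]
tcp_rot: [0.707, 0.016, -0.016, -0.707]
contact_force: [1.3, -0.1, -3.1]
grip_width: 0.151
```

Request:
{"name": "send_rows", "arguments": {"plan": "0 0.0005 0 0 0 0 0; 0 0.0005 0 0 0 0 0; 0 0.0005 0 0 0 0 0; 0 0.0005 0 0 0 0 0; 0 0 0 0 0 0 0; 0 0 0 0 0 0 0; 0 0 0 0 0 0 0; 0 0 0 0 0 0 0"}}

```text
clock: 33.15
eef_pos: [0.4659, -0.2828, 0.08]
tcp_rot: [0.707, 0.016, -0.016, -0.707]
contact_force: [0.4, -0.6, -3.2]
grip_width: 0.152
```

Request:
{"name": "send_rows", "arguments": {"plan": "0 0.0003 0 0 0 0 0; 0 0.0003 0 0 0 0 0; 0 0.0003 0 0 0 0 0; 0 0.0003 0 0 0 0 0; 0 0 0 0 0 0 0; 0 0 0 0 0 0 0; 0 0 0 0 0 0 0; 0 0 0 0 0 0 0"}}

```text
clock: 34.15
eef_pos: [0.4662, -0.2828, 0.0794]
tcp_rot: [0.707, 0.016, -0.016, -0.707]
contact_force: [0.2, 3.4, 12.2]
grip_width: 0.157
```

It's in contact. I'll ease up slightly and open gradually.

Request:
{"name": "send_rows", "arguments": {"plan": "0 -0.0003 0 0 0 0 0; 0 0 0 0 0 0 0; 0 0 0 0 0 0 0.2; 0 0 0 0 0 0 0.3; 0 0 0 0 0 0 0.5; 0 0 0 0 0 0 0.8; 0 0 0 0 0 0 1; 0 0 0 0 0 0 1"}}

```text
clock: 35.15
eef_pos: [0.4659, -0.2828, 0.0791]
tcp_rot: [0.707, 0.016, -0.016, -0.707]
contact_force: [0.2, -0.7, 0.3]
grip_width: 1.002
```

Request:
{"name": "send_rows", "arguments": {"plan": "0 -0.002 0 0 0 0 1; 0 -0.006 0 0 0 0 1; 0 -0.012 0 0 0 0 1; 0 -0.02 0 0 0 0 1; 0 -0.025 0 0 0 0 1; 0 -0.025 0 0 0 0 1; 0 -0.025 0 0 0 0 1; 0 -0.02 0 0 0 0 1"}}

```text
clock: 36.15
eef_pos: [0.4661, -0.2829, 0.2161]
tcp_rot: [0.707, 0.017, -0.016, -0.707]
contact_force: [0.1, 0.1, -0.4]
grip_width: 0.999
```

Run:
```python
from h import *
s,T=state(); print(s["clock"],s["eef_pos"],s["grip_width"],s["contact_force"])
p=env.grab_frame("scene"); cv2.imwrite("pics/e1.png",p["frame"][:,:,::-1])
cv2.imwrite("pics/e3.png",cv2.resize(p["frame"][140:250,250:380,::-1],None,fx=5,fy=5,interpolation=cv2.INTER_CUBIC))
q=env.grab_frame("wrist"); cv2.imwrite("pics/e2.png",q["frame"][:,:,::-1])
for n in("tray","tube0_mid","spatula_mid","weigh_bottle_mid","cream_jar_mid"):
    print(n,[(round(float(d["score"]),2),np.round(d["xyz"],3).tolist()) for d in env.spot_point(p,n)])
t=env.grab_frame("top"); cv2.imwrite("pics/e4.png",t["frame"][:,:,::-1])
print([(round(float(d["score"]),2),np.round(d["xyz"],3).tolist()) for d in env.spot_point(t,"tube0_mid")])
```

```text
36.15 [ 0.4660742  -0.28285364  0.21605419] 0.9991976277979653 [ 0.06414954  0.12644529 -0.43078065]
tray [(0.9, [0.464, -0.281, 0.003]), (0.76, [0.167, -0.319, -0.0])]
tube0_mid [(0.62, [0.49, 0.266, 0.1])]
spatula_mid [(0.78, [0.361, -0.275, 0.004]), (0.5, [0.522, 0.268, 0.098]), (0.43, [0.556, 0.277, 0.101])]
weigh_bottle_mid [(0.65, [0.593, -0.367, 0.027]), (0.6, [0.575, 0.572, 0.028]), (0.26, [0.763, -0.021, 0.071])]
cream_jar_mid [(0.75, [0.355, -0.036, 0.032])]
[(0.81, [0.487, 0.267, 0.098])]
```

View pics/e1.png

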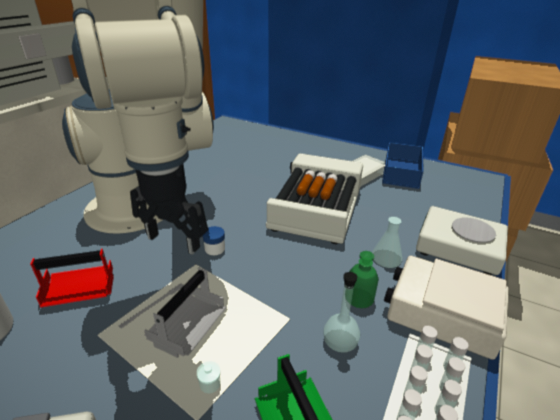

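View pics/e3.png

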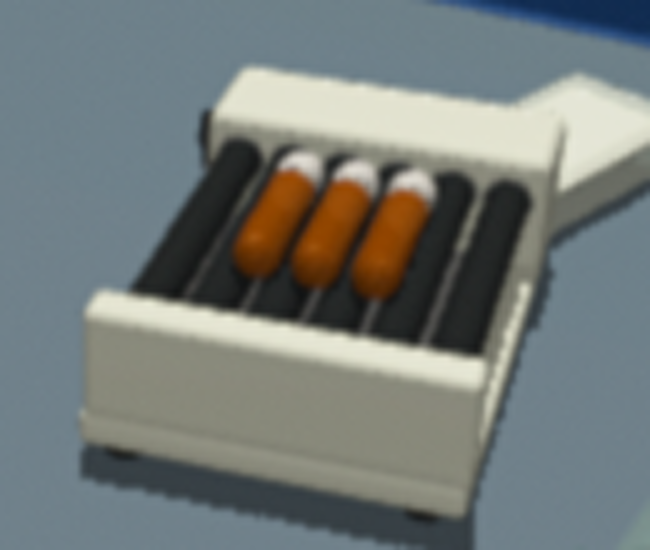

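View pics/e2.png

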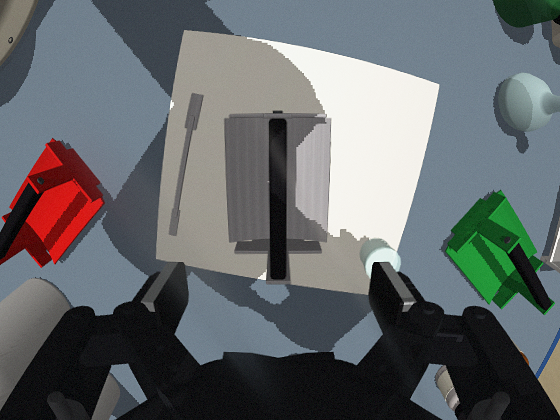

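View pics/e4.png

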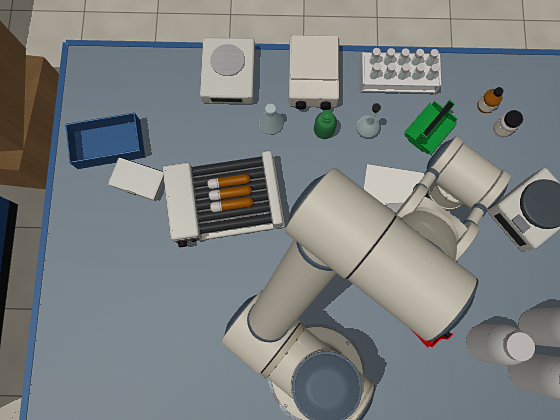

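The tubes lie parallel in three separate gaps (z about 0.098–0.10, gaps -36/0/+36). The tray stands upright on the mat, the bystanders are unmoved and the arm is clear, so I'm handing in.

```bash
python3 -c "
from cell import env
print(env.hand_in())"
```

```text
the job is handed in; nothing more can be done
None
```

I loaded the mixer and handed the job in at about 36 s of the 72 s allowed; `hand_in` gives no verdict.

**What I did:** I gripped the steel tray by its bar and carried it level to the mixer. I tipped it over its -x edge just above the rollers, drawing the edge back one gap (36 mm) between tubes. One tube came out at a time, at tips of 26°, 26.5° and 27° or less. The empty tray went back to its original spot on the mat, and the gripper opened and backed off.

**Last checks:**
- **Tubes:** they lie parallel in the mixer's -36, 0 and +36 mm gaps, one to a gap. The detector put their axes at about 98–101 mm and near mid-length. It named only one of them as a tube. The other two appeared under the name "spatula" at the right positions, and the enlarged picture shows all three.
- **Tray:** it looks upright and still on the mat, about 20 mm from the mat's centre.
- **Bystanders:** the spatula, weighing bottle and cream jar read within about 5 mm of their first positions. I checked the other four only by eye in the final pictures; they look unmoved.
- **Robot:** the gripper is open about 14 cm above where it let go, and it reads no contact force.

**Disagreement:** the overhead camera read the mixer and the held tray about 5 mm toward the robot of where the wrist camera and arm pose put them. I used the wrist camera, which matched the roller edges to about 1 mm.

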